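# Put the shaving things back on their own boards

## Task

On the cash desk the shaving mug, the shaving brush and the hand clipper have each been left on another's wooden board. Put each in the middle of its own: the mug standing on the round board, the brush standing on the square board, and the clipper lying along the oblong board; the empty cork mat is free to park things on while you swap them. Keep the mug and brush upright, set the porcelain mug down gently, and leave the comb, the green bottle and the lamp undisturbed.

Things in the scene. Friction and masses are not known exactly. Their poses are not given: they have to be found in the camera images.
- mug: White porcelain shaving mug, open at the top, loose, 0.25 kg. 64 mm outer diameter, 75 mm high, with a side handle on its own +y side that adds about 30 mm. Origin: centre of the underside, z up. Grip it across its x axis, clear of the handle. Starts standing on the oblong board. Setting it down on a board or the mat with more than 60 N counts as a bump.
- brush: Shaving brush standing on its bone handle, bristles up, loose, 0.09 kg, round about its z axis. Foot 36 mm diameter, waist 22 mm at 22 mm height, straight grip part with brass ring 30 mm diameter from 34 to 56 mm height, rigid bristle head up to 34 mm diameter, total height 91 mm. Origin: centre of the underside, z up. Starts on the round board.
- clipper: Chrome hand hair clipper lying flat, loose, 0.22 kg, 150 mm long along its x: toothed head to +65 mm (48 wide, 12 thick), two handles to -85 mm (52 wide over both, 12 thick). Grip its middle block: 60 long, 36 wide (along y), 22 high, centred on the origin, with a 7 mm screw cap on top. Origin: underside of the middle block, z up. Starts lying across the square board.
- round_board: Round dark mahogany board, 100 mm diameter, 8 mm thick, fixed flat on the desk: the mug's place. Origin: centre of its underside (desk level).
- square_board: Square dark mahogany board, 84 x 84 mm, 8 mm thick, fixed flat on the desk: the brush's place. Origin: centre of its underside (desk level).
- oblong_board: Oblong dark mahogany board, 190 mm (its x axis) x 70 mm (its y axis), 8 mm thick, fixed flat on the desk: the clipper's place. Origin: centre of its underside (desk level).
- cork_mat: Cork mat, 160 mm (its x axis) x 110 mm (its y axis), 4 mm thick, fixed flat on the desk, empty at the start: the free spot. Origin: centre of its underside (desk level).
- comb: Bystander: tortoiseshell comb lying flat, 150 mm (x axis) x 31 mm, 5 mm thick, loose. Origin: about the centre of its underside.
- bottle: Bystander: green glass hair tonic bottle standing, 52 mm diameter, 140 mm high, loose. Origin: centre of its underside.
- lamp: Bystander: small brass lamp, fixed, foot 116 mm diameter, stem and frosted bulb (60 mm diameter) up to 254 mm height. Origin: centre of its underside.
There are look-alikes about, which are no part of the job. There is more than one size of the clipper; the job needs the middle-sized.

How it is judged:
By the outcome, as a careful person would: the job done as asked, in the order asked, and still so for the second after the job is handed in, with the robot touching nothing.
It also fails if it takes over 128 s, if anything falls off the work surface, if the arm or the gripper's body presses on something with over 40 N, if the wrist force passes 120 N, or if a joint passes its speed limit or range.

## Robot

A 7-joint arm with a two-finger parallel gripper is mounted at the origin on the work surface. World frame = base frame: x ahead of the robot, y to its left, z up, the work surface at z = 0. Lengths are in m, angles in degrees, forces in N, time in s.
With the tool pointing down it reaches from about 0.4 to 0.9 m from the base axis. Payload 5.6 kg.
Tool frame: the origin (TCP) lies at the very end of the fingers, on their centre line; the grasp point (between the pads) lies 19 mm behind it; z points along the fingers, y is the line along which they close (so a half turn about z gives the same grasp; the last joint's range is limited). The gripper opens to 92 mm and grips with 3 to 60 N. Pads are 20 mm wide; open, the fingers measure 128 mm over their backs; the gripper's body (75 mm by 189 mm) begins 69 mm behind the grasp point.
Start: joints at [73.052, 26.786, -0.665, 91.828, 0.344, 61.387, -3.226], TCP at [0.163, -0.629, 0.215] pointing down, gripper open.
Joint ranges: [-144.91, 144.91], [-17.63, 115.5], [-89.93, 88.59], [15.96, 139.68], [-74.01, 254.01], [8.47, 105.57], [-167.45, 167.45]. Speed limits (degrees/s): [147.25, 147.25, 180, 180, 180, 180, 180].

## Interface

Orientations are given as a 3x3 rotation matrix whose columns are the frame's x, y, z axes.
In Python, from station import manip gives the robot as it stands. The module is installed in compiled form; this text tells all that it offers.
- The arm moves only by the tool apply_moves, never from a script. Its argument "moves" is a list of rows, each a list of 7 numbers: the shift along the tool's x, y, z in parts of the range, where 1.0 means 800 mm, then the turn, a rotation vector about the tool's x, y, z in shares of 2 pi rad (1.0 is 2 pi rad), then the finger opening in mm, from 0 to 91.9. In form: [[tx, ty, tz, ax, ay, az, claw], ...]. A call has 1 to 12 rows; each row is the pose to reach, as a shift and turn from the pose commanded when the call began, along the tool's axes at that moment; what a row does not reach only later rows make up. A row lasts 1/12 s, in which the tool goes at most 41.7 mm and 7.16 degrees, less where a joint would pass 70% of its speed; a pose out of reach is approached as far as the arm can. A call with a gripper value outside its range is refused whole. The fingers move at their own pace and stop on an object; "grip_force" is the grip in N (left out, the last holds). Time passes only in rows, so rows that repeat a pose let the fingers close. It gives the time, the measured TCP pose, the force, the opening and the grip force at its end, in the units of the state.
- manip.observe(): the state, without advancing time (a new reading comes with each control period).
- manip.read_camera(name): name is "scene" or "top" or "wrist"; returns a dict with "frame" (480x640x3 uint8, red, green, blue), "mtx" (3x3 intrinsics, pixels), "dist_coeffs" ([k1, k2, p1, p2, k3] as OpenCV has them; the pictures are not rectified), "camera_from_world" (4x4, takes a point from world to camera coordinates). Camera axes: x right, y down, z forward; pixel columns grow to the right and rows downward; lengths in m; the calibration is good to about 2 mm. A picture is of the moment at which its call begins. There is no depth.
- manip.hand_in(): hands the job in; it is judged then, once.
The state is a dict: "time": time; "q": joint angles; "qvel": joint speeds; "joint_efforts": joint torques, N m; "position": TCP position; "eef_rot": TCP orientation; "ft_force": force on the tool from outside, world axes, zero at the start; "ft_torque": the same for the moment, N m; "opening": finger opening in m; "grip_force": force on a finger pad.
Only numpy, scipy, OpenCV 4.12 (cv2) and the standard library are available. Lean on these libraries where they do the work, as an engineer would, in place of code of your own. Each camera call takes 0.05 s, during which the arm holds its last target. There are 200 camera calls.

## Working session

There is one attempt and no reset: what is moved stays moved. The work goes in short steps, Python scripts to look and compute and a tool call to move; the robot and the scene stay as the last step left them, time stands still between calls to the robot, and variables do not carry over. Pictures are saved under pics/ and viewed, at most 14 in all, crops included, and the job is handed in when it is done.

Besides the shell and the picture viewer there is one more tool, called after "Call:" in YAML: its name, and indented under it one key for each argument. apply_moves: Moves the arm, as the interface text tells. Its arguments: {"type":"object","properties":{"moves":{"type":"array"},"grip_force":{"type":"number"}},"required":["moves"]}

```bash
mkdir -p pics; cat > h.py <<'E'
import numpy as np, cv2
from station import manip
def cam(n,save=None):
    c=manip.read_camera(n)
    if save: cv2.imwrite('pics/'+save+'.png',c['frame'][:,:,::-1])
    return c
def ray(c,px):
    p=cv2.undistortPoints(np.array(px,float).reshape(-1,1,2),c['mtx'],np.array(c['dist_coeffs'],float)).reshape(-1,2)
    T=np.array(c['camera_from_world']);R=T[:3,:3];o=-R.T@T[:3,3]
    d=np.c_[p,np.ones(len(p))]@R
    return o,d
def plane(c,px,z):
    o,d=ray(c,px); return o+d*((z-o[2])/d[:,2])[:,None]
def tri(c1,p1,c2,p2):
    o1,d1=ray(c1,[p1]);o2,d2=ray(c2,[p2])
    A=np.c_[d1[0],-d2[0]];s=np.linalg.lstsq(A,o2-o1,rcond=None)[0]
    a=o1+d1[0]*s[0];b=o2+d2[0]*s[1];return (a+b)/2,np.linalg.norm(a-b)
def proj(c,P):
    T=np.array(c['camera_from_world'])
    return cv2.projectPoints(np.array(P,float).reshape(-1,3),cv2.Rodrigues(T[:3,:3])[0],T[:3,3],c['mtx'],np.array(c['dist_coeffs'],float))[0].reshape(-1,2)
E
python3 - <<'E'
from h import *
for n in('scene','top','wrist'):
    c=cam(n,n+'0');T=np.array(c['camera_from_world']);print(n,(-T[:3,:3].T@T[:3,3]).round(3),T[2,:3].round(2))
s=manip.observe();print(s['position'],s['eef_rot'],s['ft_force'],s['opening'],s['time'])
E
```

```text
scene [1.244 0.545 0.82 ] [-0.64 -0.45 -0.63]
top [ 0.246 -0.005  1.456] [ 0.15 -0.02 -0.99]
wrist [ 0.237 -0.61   0.384] [-0.26 -0.07 -0.96]
[ 0.16243325 -0.62894294  0.21387415] [[ 9.68220285e-01  2.50098570e-01 -4.29801581e-04]
 [ 2.50098917e-01 -9.68219489e-01  1.24583456e-03]
 [-1.04560826e-04 -1.31373520e-03 -9.99999132e-01]] [ 0.33411593 -0.11822573  0.41605213] 0.09164440778301255 0.15
```

View pics/top0.png

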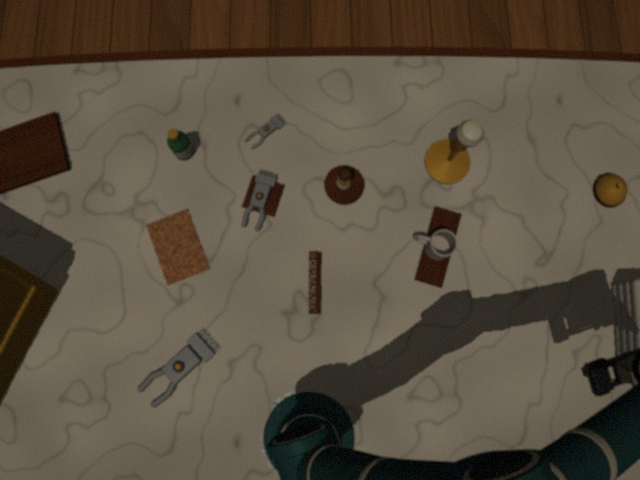

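View pics/scene0.png

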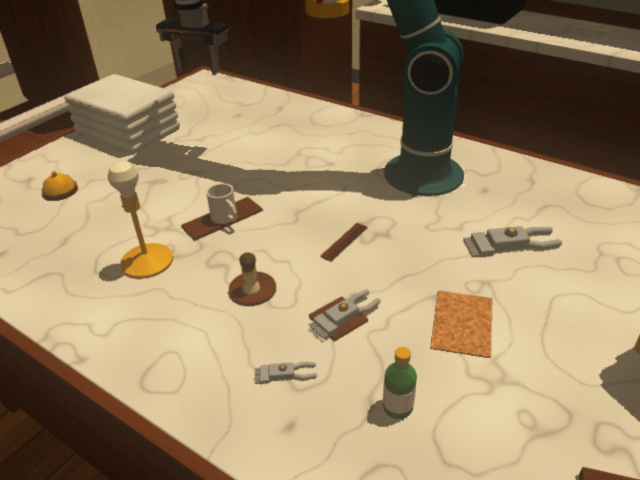

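Top view: the middle-sized clipper is at (261,198) on the square board. Look-alikes are the small clipper at (268,130) and the large one at (180,367). The mug is at (440,243) on the oblong board and the brush at (345,178) on the round board. The only other candidate is the yellow bell at (610,190), and it isn't needed. Cork mat (178,246), comb (315,282), bottle (180,143), lamp (450,160).

```bash
python3 - <<'E'
from h import *
t=cam('top');f=t['frame']
cv2.imwrite('pics/crop1.png',cv2.resize(f[100:300,140:480,::-1],None,fx=2.3,fy=2.3,interpolation=cv2.INTER_CUBIC))
hsv=cv2.cvtColor(f,cv2.COLOR_RGB2HSV)
def comps(name,m,box,z,mn=40):
    n,l,st,ce=cv2.connectedComponentsWithStats(m.astype(np.uint8))
    for i in range(1,n):
        x,y=ce[i]
        if st[i,4]>mn and box[0]<x<box[1] and box[2]<y<box[3]:
            cn=cv2.findContours((l==i).astype(np.uint8),cv2.RETR_EXTERNAL,cv2.CHAIN_APPROX_NONE)[0][0]
            P=plane(t,cn.reshape(-1,2),z)[:,:2]
            r=cv2.minAreaRect((P*1000).astype(np.float32))
            print(name,ce[i].round(1),st[i,4],'mm rect',np.round(r[0],1),np.round(r[1],1),round(r[2],1))
H,S,V=[hsv[:,:,i].astype(int) for i in range(3)]
box=(130,480,100,330)
red=((H<12)|(H>170))&(S>110)&(V<120)
comps('red',red,box,.008)
comps('orange',(H>5)&(H<20)&(S>90)&(V>110),box,.004)
comps('yellow',(H>12)&(H<30)&(S>150)&(V>100),(0,480,100,400),.0)
for p in [(261,198),(270,190),(345,178),(440,243),(425,265),(178,246),(250,205)]:print(p,hsv[p[1],p[0]])
E
```

```text
red [343.7 186.6] 579 mm rect [601.2 -94.5] [92.7 89.3] 74.8
red [248.8 193.5] 83 mm rect [582.4 136.5] [12.4 65.9] 72.0
red [273.1 199. ] 236 mm rect [568.9  78.1] [27.9 79.8] 72.4
red [443.6 220. ] 378 mm rect [ 499.7 -337.7] [65.8 72.7] 72.5
red [431.4 270.2] 503 mm rect [ 393. -303.] [65.1 74.2] 72.4
red [317.6 280.9] 225 mm rect [363.5 -21.8] [ 21.6 145.9] 89.0
orange [435.4 166.6] 152 mm rect [ 652.9 -324.3] [35.2 51.8] 43.7
orange [447.1 173.9] 146 mm rect [ 629.3 -357.2] [28.9 53.8] 63.2
yellow [172. 133.] 52 mm rect [744.4 332.7] [19.2 17.8] 44.3
yellow [444.2 166.7] 962 mm rect [ 647.4 -351.3] [111.3  81.7] 67.9
(261, 198) [ 9 38 47]
(270, 190) [  9 191  28]
(345, 178) [ 20 153  40]
(440, 243) [ 15  57 116]
(425, 265) [  6 170  45]
(178, 246) [ 14 159  82]
(250, 205) [15 39 66]
```

View pics/crop1.png

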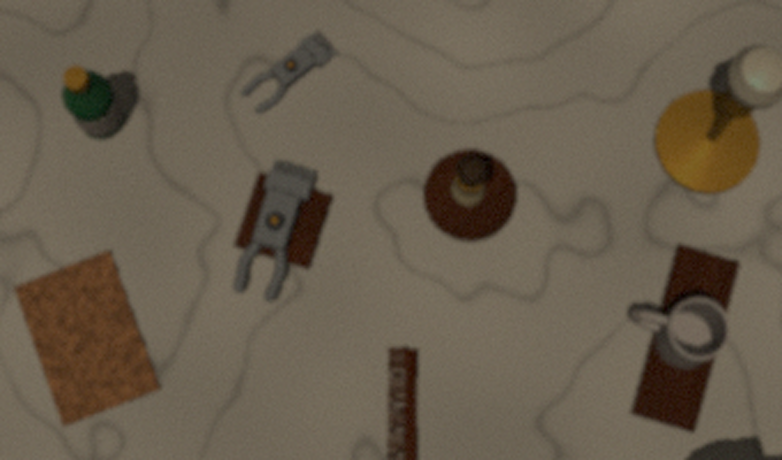

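The crop confirms it: the middle clipper, with its screw at crop (274,220), lies on the square board with the head pointing up (+x). The mug handle points left (+y), and the brush stands on the round board at crop (470,185).

```bash
python3 - <<'E'
from h import *
t=cam('top');f=t['frame'];s=cam('scene');
hsv=cv2.cvtColor(f,cv2.COLOR_RGB2HSV);H,S,V=[hsv[:,:,i].astype(int) for i in range(3)]
red=((H<12)|(H>170))&(S>110)&(V<120)
for n,b,z,m in[('round',(315,370,160,210),.008,red),('sq',(235,290,170,235),.008,red),('obl',(405,470,200,295),.008,red),('mat',(140,215,200,290),.004,(S>100))]:
    mm=np.zeros_like(m,np.uint8);mm[b[2]:b[3],b[0]:b[1]]=m[b[2]:b[3],b[0]:b[1]];mm=cv2.morphologyEx(mm,cv2.MORPH_OPEN,np.ones((3,3)))
    p=cv2.findNonZero(mm).reshape(-1,2);P=plane(t,p,z)[:,:2]*1000
    r=cv2.minAreaRect(P.astype(np.float32));print(n,np.round(r[0],1),np.round(r[1],1),round(r[2],1),'circ',np.round(cv2.minEnclosingCircle(P.astype(np.float32)),1) if n=='round' else '')
# crop px->top px
k=lambda x,y:(140+x/2.3,100+y/2.3)
for n,a,b in[('screw',k(274,219),(343,307)),('brushtop',k(476,166),(248,256)),('mugrim',k(698,324),(221,190)),('lamp',k(757,76),(123,176))]:
    print(n,*[np.round(v,3) for v in tri(t,a,s,b)])
print(cam('wrist')['camera_from_world'])
E
```

```text
Traceback (most recent call last):
ValueError: setting an array element with a sequence. The requested array has an inhomogeneous shape after 1 dimensions. The detected shape was (2,) + inhomogeneous part.
```

View pics/wrist0.png

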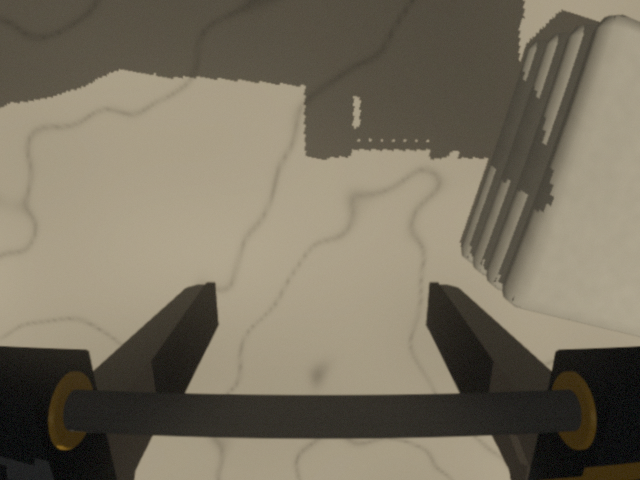

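The wrist view shows the fingers at (200,330) and (445,330), desk between them and towels on the right. Image up is tool +x.

```bash
cat > a.py <<'E'
from h import *
t=cam('top');f=t['frame'];s=cam('scene');
hsv=cv2.cvtColor(f,cv2.COLOR_RGB2HSV);H,S,V=[hsv[:,:,i].astype(int) for i in range(3)]
red=((H<12)|(H>170))&(S>110)&(V<120)
for n,b,z,m in[('round',(315,370,160,210),.008,red),('sq',(235,290,170,235),.008,red),('obl',(405,470,200,295),.008,red),('mat',(140,215,200,290),.004,(S>100))]:
    mm=np.zeros(m.shape,np.uint8);mm[b[2]:b[3],b[0]:b[1]]=m[b[2]:b[3],b[0]:b[1]];mm=cv2.morphologyEx(mm,cv2.MORPH_OPEN,np.ones((3,3)))
    p=cv2.findNonZero(mm).reshape(-1,2);P=(plane(t,p,z)[:,:2]*1000).astype(np.float32)
    r=cv2.minAreaRect(P);print(n,np.round(r[0],1),np.round(r[1],1),round(r[2],1),'circ',cv2.minEnclosingCircle(P) if n=='round' else '')
k=lambda x,y:(140+x/2.3,100+y/2.3)
for n,a,b in[('screw',k(274,219),(343,307)),('brushtop',k(476,166),(248,256)),('mugrim',k(698,324),(221,190)),('lamp',k(757,76),(123,176))]:
    print(n,*[np.round(v,3) for v in tri(t,a,s,b)])
c=cam('wrist');o=manip.observe();print(proj(c,o['position']))
E
python3 a.py
```

```text
round [605.8 -90.4] [77.7 84.5] 19.8 circ ((601.0225219726562, -93.15101623535156), 44.4189338684082)
sq [573.   98.7] [79.4 64.2] 83.2 circ 
obl [ 449.5 -321.1] [ 59.  177.5] 73.2 circ 
mat [456.1 311.8] [159.1 109.5] 20.6 circ 
screw [0.573 0.11  0.03 ] 0.0
brushtop [ 0.609 -0.096  0.093] 0.006
mugrim [ 0.446 -0.316  0.084] 0.004
lamp [ 0.661 -0.356  0.222] 0.002
[[322.24529363 304.85701366]]
```

Careful with the scale: shifts go in shares of 800 mm and turns go in shares of 2 pi rad. That gives: 286 mm / 800 = 0.3575, -235 mm / 800 = -0.2938.

Call:
apply_moves:
  moves:
    - [0.3575,-0.2938,-0.0375,0,0,0,91]
    - [0.3575,-0.2938,-0.0375,0,0,0,91]
    - [0.3575,-0.2938,-0.0375,0,0,0,91]
    - [0.3575,-0.2938,-0.0375,0,0,0,91]
    - [0.3575,-0.2938,-0.0375,0,0,0,91]
    - [0.3575,-0.2938,-0.0375,0,0,0,91]
    - [0.3575,-0.2938,-0.0375,0,0,0,91]
    - [0.3575,-0.2938,-0.0375,0,0,0,91]
    - [0.3575,-0.2938,-0.0375,0,0,0,91]
    - [0.3575,-0.2938,-0.0375,0,0,0,91]
    - [0.3575,-0.2938,-0.0375,0,0,0,91]
    - [0.3575,-0.2938,-0.0375,0,0,0,91]

```text
time: 1.45
position: [0.3803, -0.3309, 0.2447]
eef_rot: [[0.968, 0.25, -0.0], [0.25, -0.968, -0.001], [-0.0, 0.001, -1.0]]
ft_force: [-0.3, 0.4, -0.2]
opening: 0.0911
grip_force: 0.0
```

```bash
cat >> h.py <<'E'
def to(x,y,z,yaw=None):
    "shift (mm) along present tool axes and turn about z (rad) to TCP x,y,z, tool-x heading yaw deg"
    o=manip.observe();R=np.array(o['eef_rot']);p=np.array(o['position'])
    d=R.T@(np.array([x,y,z])-p)*1000
    h=np.degrees(np.arctan2(R[1,0],R[0,0]));w=None if yaw is None else (yaw-h+180)%360-180
    print('pos',p.round(4),'head',round(h,1),'tilt',R[2].round(4),'F',np.round(o['ft_force'],1),'q',np.round(o['q'],0),'t',round(o['time'],2));print('shift',d.round(1),'az',None if w is None else round(-np.radians(w),3))
E
python3 - <<'E'
from h import *
c=cam('wrist','w1');to(.47,-.34,.24)
print(proj(c,[[.45,-.32,.083]]))
np.save('T1.npy',c['camera_from_world'])
E
```

```text
pos [ 0.3798 -0.3315  0.2445] head 14.4 tilt [-6.e-04  4.e-04 -1.e+00] F [ 0.2 -0.9  0.6] q [ 47.  11. -11. 110.   3.  59. -41.] t 1.5
shift [85.3 30.6  4.5] az None
[[330.89640231 129.78960805]]
```

View pics/w1.png

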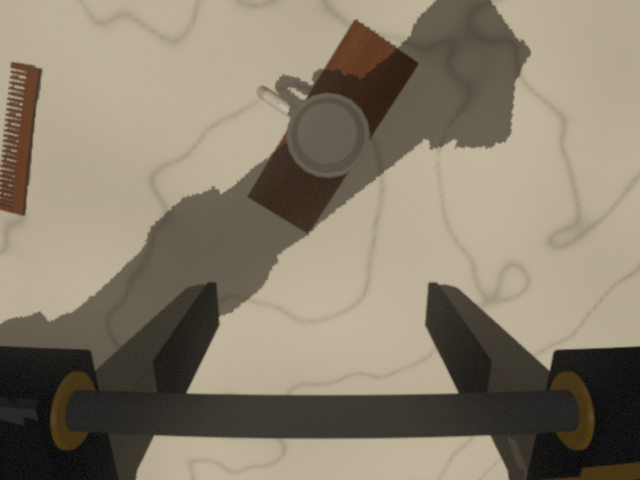

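Wrist view: mug rim centre near (328,135), handle tip near (263,92). Oblong board corners at (355,20), (417,63), (307,233), (249,196). Next is a second view from a shifted place.

In the tool's units: 55 mm / 800 = 0.0688, 40 mm / 800 = 0.05.

Call:
apply_moves:
  moves:
    - [0.05,0,0,0,0,0,91]
    - [0.0688,-0.0125,0,0,0,0,91]
    - [0.0688,-0.0125,0,0,0,0,91]
    - [0.0688,-0.0125,0,0,0,0,91]

```text
time: 1.83
position: [0.4308, -0.3077, 0.2441]
eef_rot: [[0.968, 0.249, -0.001], [0.249, -0.968, 0.0], [-0.001, -0.001, -1.0]]
ft_force: [-0.0, -1.2, -0.9]
opening: 0.0911
grip_force: 0.0
```

```bash
python3 - <<'E'
from h import *
c=cam('wrist','w2');np.save('T2.npy',c['camera_from_world'])
def seg(f):
    hsv=cv2.cvtColor(f,cv2.COLOR_RGB2HSV);H,S,V=[hsv[:,:,i].astype(int) for i in range(3)]
    m=(((H<14)|(H>170))&(S>95)).astype(np.uint8);m[300:]=0;m[:,:120]=0
    pts=cv2.findNonZero(cv2.morphologyEx(m,cv2.MORPH_OPEN,np.ones((3,3))));hull=cv2.convexHull(pts)
    ap=cv2.approxPolyDP(hull,8,True).reshape(-1,2)
    g=cv2.medianBlur(cv2.cvtColor(f,cv2.COLOR_RGB2GRAY),5)
    ci=cv2.HoughCircles(g,cv2.HOUGH_GRADIENT,1,60,param1=80,param2=20,minRadius=32,maxRadius=55)
    return ap,None if ci is None else ci[0][:3]
c1=dict(c);c1['camera_from_world']=np.load('T1.npy');f1=cv2.imread('pics/w1.png')[:,:,::-1].copy()
for cc,f in((c1,f1),(c,c['frame'])):
    ap,ci=seg(f);print(ap.tolist(),ci)
    P=plane(cc,ap,.008)[:,:2]*1000;print(P.round(1).tolist(),cv2.minAreaRect(P.astype(np.float32)));
E
```

```text
[[414, 62], [309, 204], [269, 203], [280, 143], [354, 21]] [[327.5 135.5  41.8]]
[[526.4, -379.3], [375.7, -319.2], [367.0, -281.4], [425.3, -278.9], [546.1, -317.6]] ((449.8294677734375, -320.7312316894531), (64.75863647460938, 181.71510314941406), 72.20697784423828)
[[319, 282], [268, 248], [120, 0], [176, 0], [420, 121]] [[338.5 203.5  41.1]
 [586.5 419.5  33.2]]
[[350.4, -325.1], [372.8, -266.9], [566.2, -85.3], [576.6, -136.2], [528.0, -376.4]] ((479.50262451171875, -211.31918334960938), (290.30560302734375, 184.94036865234375), 73.87237548828125)
```

```bash
python3 - <<'E'
from h import *
c=cam('wrist');c1=dict(c);c1['camera_from_world']=np.load('T1.npy');c2=dict(c);c2['camera_from_world']=np.load('T2.npy')
for n,a,b in[('rim',(327.5,135.5),(338.5,203.5)),('cA',(307,233),(319,282)),('cB',(249,196),(268,248)),('cC',(417,63),(420,121))]:
    P,e=tri(c1,a,c2,b);print(n,(P*1000).round(1),round(e*1000,1))
P=plane(c1,[(355,20),(417,63),(307,233),(249,196)],.008)*1000;print(P.round(1).tolist(),P.mean(0),cv2.minAreaRect(P[:,:2].astype(np.float32)))
P=plane(c2,[(420,121),(319,282),(268,248)],.008)*1000;print(P.round(1).tolist(),'ctr',(P[0]+P[2])/2)
h=plane(c1,[(263,92)],.05)[0];m=plane(c1,[(327.5,135.5)],.083)[0];m2=plane(c2,[(338.5,203.5)],.083)[0]
print('mug',m,m2,'handle',h,np.degrees(np.arctan2(*(h-m)[1::-1])))
cv2.imwrite('pics/w2c.png',cv2.resize(c['frame'][:330,160:500,::-1],None,fx=1.8,fy=1.8))
to(.5,-.13,.26)
E
```

```text
rim [ 444.6 -318.5   68.5] 0.9
cA [ 342.2 -325.9  -12.1] 2.1
cB [ 370.8 -264.     8. ] 6.8
cC [ 530.3 -384.8  -19.8] 4.8
[[547.2, -318.3, 8.0], [526.3, -382.2, 8.0], [347.0, -324.4, 8.0], [368.9, -261.1, 8.0]] [ 447.36748348 -321.49591885    8.        ] ((447.0911865234375, -321.3148193359375), (67.25801086425781, 188.6701202392578), 72.12020111083984)
[[528.0, -376.4, 8.0], [350.4, -325.1, 8.0], [372.8, -266.9, 8.0]] ctr [ 450.39367847 -321.67414166    8.        ]
mug [ 0.44523911 -0.31858107  0.083     ] [ 0.44702688 -0.3168251   0.083     ] handle [ 0.46522908 -0.2592332   0.05      ] 71.38507901703512
pos [ 0.4298 -0.3085  0.2442] head 14.3 tilt [-0.0013 -0.     -1.    ] F [ 0.1 -0.1  0.5] q [ 43.  14. -13. 106.   4.  60. -47.] t 1.93
shift [ 112.1 -155.7  -15.9] az None
```

View pics/w2c.png

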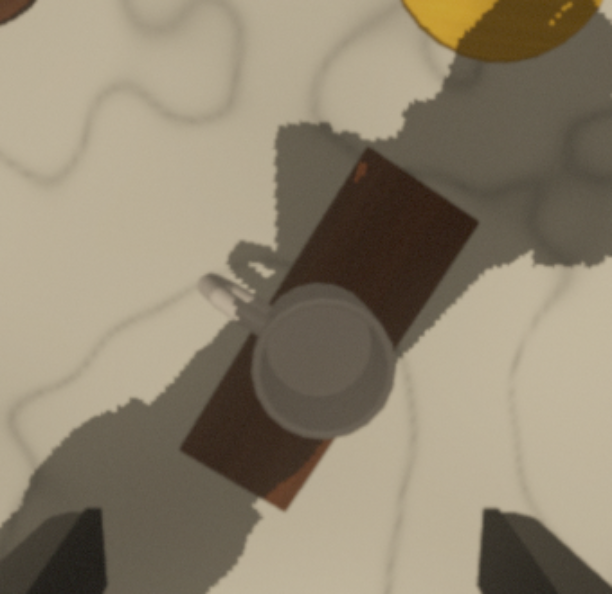

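Crop: rim centre near (322,365), handle at (205,285), board corners (368,148), (478,222), (285,510), (182,450). Mug is at about (446,-318) mm with its handle heading ≈72°. Oblong centre is (449,-321) mm, heading -18°. Now over to the brush.

In the tool's units: -155 mm / 800 = -0.1938, 140 mm / 800 = 0.175.

Call:
apply_moves:
  moves:
    - [0.175,-0.1938,-0.0025,0,0,0,91]
    - [0.175,-0.1938,-0.0025,0,0,0,91]
    - [0.175,-0.1938,-0.0025,0,0,0,91]
    - [0.175,-0.1938,-0.0025,0,0,0,91]
    - [0.175,-0.1938,-0.0025,0,0,0,91]
    - [0.175,-0.1938,-0.0025,0,0,0,91]
    - [0.175,-0.1938,-0.0025,0,0,0,91]
    - [0.175,-0.1938,-0.0025,0,0,0,91]

```text
time: 2.6
position: [0.5274, -0.1237, 0.2463]
eef_rot: [[0.969, 0.248, -0.001], [0.248, -0.969, -0.001], [-0.001, 0.001, -1.0]]
ft_force: [-0.3, -0.6, 0.2]
opening: 0.0912
grip_force: 0.0
```

```bash
python3 - <<'E'
from h import *
c=cam('wrist','w3');np.save('T3.npy',c['camera_from_world']);to(.58,-.09,.245)
E
```

```text
pos [ 0.5273 -0.1244  0.2464] head 14.3 tilt [-1.2e-03  9.0e-04 -1.0e+00] F [-0.8 -0.3 -0.6] q [ 26.  16. -19. 104.   6.  61. -71.] t 2.65
shift [ 59.6 -20.3   1.3] az None
```

View pics/w3.png

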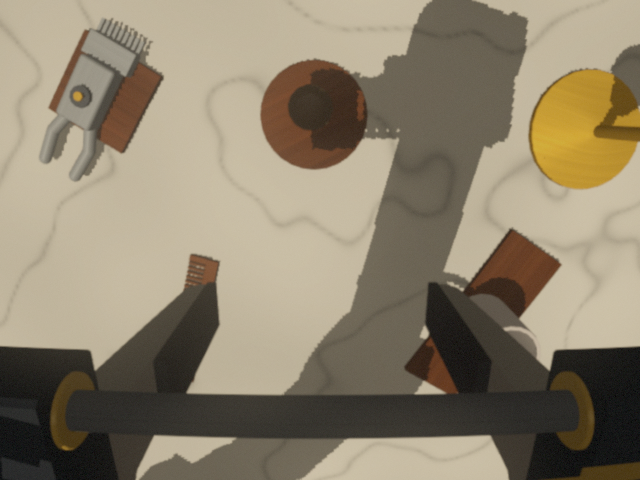

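The brush head is at (307,105) on the round board at (314,113). The clipper screw is at (80,96) and the square board around (107,93). Second view from nearer the clipper.

In the tool's units: -90 mm / 800 = -0.1125, 50 mm / 800 = 0.0625.

Call:
apply_moves:
  moves:
    - [0.0625,-0.1125,0,0,0,0,91]
    - [0.0625,-0.1125,0,0,0,0,91]
    - [0.0625,-0.1125,0,0,0,0,91]
    - [0.0625,-0.1125,0,0,0,0,91]
    - [0.0625,-0.1125,0,0,0,0,91]

```text
time: 3.07
position: [0.5539, -0.0235, 0.2465]
eef_rot: [[0.968, 0.249, -0.0], [0.249, -0.968, -0.001], [-0.001, 0.001, -1.0]]
ft_force: [-0.1, -0.6, -0.7]
opening: 0.0911
grip_force: 0.0
```

```bash
python3 - <<'E'
from h import *
c=cam('wrist','w4');np.save('T4.npy',c['camera_from_world']);to(.6,-.09,.245)
f=c['frame']
c3=dict(c);c3['camera_from_world']=np.load('T3.npy');f3=cv2.imread('pics/w3.png')[:,:,::-1].copy()
for cc,f in((c3,f3),(c,c['frame'])):
    q=proj(cc,[.601,-.093,.008])[0];g=cv2.cvtColor(f,cv2.COLOR_RGB2HSV);H,S,V=[g[:,:,i].astype(int) for i in range(3)]
    m=(((H<20)|(H>165))&(S>95)).astype(np.uint8);mm=np.zeros_like(m);cv2.circle(mm,tuple(int(v) for v in q),75,1,-1);m&=mm
    p=cv2.convexHull(cv2.findNonZero(cv2.morphologyEx(m,cv2.MORPH_OPEN,np.ones((5,5))))).reshape(-1,2)
    P=(plane(cc,p,.008)[:,:2]*1000).astype(np.float32);print(cv2.fitEllipse(P),cv2.minEnclosingCircle(P))
E
```

```text
pos [ 0.5537 -0.0248  0.2464] head 14.3 tilt [-9.0e-04  1.2e-03 -1.0e+00] F [-0.4 -0.3  0.2] q [ 17.  18. -22. 102.   7.  62. -83.] t 3.12
shift [28.7 74.6  1.4] az None
((604.5443115234375, -96.0809555053711), (97.62080383300781, 98.24019622802734), 54.766136169433594) ((604.6133422851562, -96.15547943115234), 49.241371154785156)
((604.52294921875, -95.6075668334961), (97.83167266845703, 98.48460388183594), 166.9514617919922) ((604.7369384765625, -95.607666015625), 49.505592346191406)
```

View pics/w4.png

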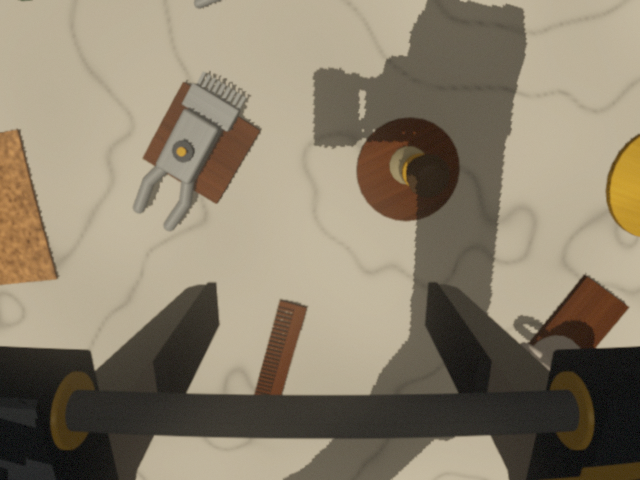

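Brush head at (430,172), round board at (408,169), screw at (182,151), square corners at (260,127), (218,203), (145,160).

```bash
python3 - <<'E'
from h import *
c=cam('wrist');L=[]
for i in(3,4):
    d=dict(c);d['camera_from_world']=np.load(f'T{i}.npy');d['frame']=cv2.imread(f'pics/w{i}.png')[:,:,::-1].copy();L.append(d)
a,b=L
for n,x,y in[('brush',(307,105),(430,172)),('screw',(80,96),(182,151)),('sq1',(162,73),(260,127)),('sq2',(124,152),(218,203)),('round',proj(a,[.6046,-.0959,.008])[0],proj(b,[.6046,-.0959,.008])[0])]:
    P,e=tri(a,x,b,y);print(n,(P*1000).round(1),round(e*1000,1))
def blob(d,m,p,r=70):
    k=np.zeros(m.shape,np.uint8);cv2.circle(k,p,r,1,-1);return cv2.morphologyEx((m.astype(np.uint8)&k),cv2.MORPH_OPEN,np.ones((3,3)))
for d,p in((a,(105,93)),(b,(203,143))):
    g=cv2.cvtColor(d['frame'],cv2.COLOR_RGB2HSV);H,S,V=[g[:,:,i].astype(int) for i in range(3)]
    m=blob(d,((H<18)|(H>165))&(S>95),p);m[V<0]=0
    n,l,st,ce=cv2.connectedComponentsWithStats(m);keep=np.isin(l,[i for i in range(1,n) if st[i,4]>150]).astype(np.uint8)
    P=(plane(d,cv2.findNonZero(keep).reshape(-1,2),.008)[:,:2]*1000).astype(np.float32);print('sq',cv2.minAreaRect(P))
    m=blob(d,(S<45)&(V>0)&(V<175),p,75);n,l,st,ce=cv2.connectedComponentsWithStats(m);i=1+st[1:,4].argmax()
    P=plane(d,cv2.findNonZero((l==i).astype(np.uint8)).reshape(-1,2),.02)[:,:2]*1000
    u,s,v=np.linalg.svd(P-P.mean(0),full_matrices=False);print('clip axis',st[i],np.degrees(np.arctan2(v[0,1],v[0,0])),P.mean(0))
    print('brush top',plane(d,[(307,105) if d is a else (430,172)],.099)*1000,'screw',plane(d,[(80,96) if d is a else (182,151)],.037)*1000)
to(.6046,-.0959,.2,90)
E
```

```text
brush [611.4 -91.9  96.9] 2.8
screw [572.6 111.   31. ] 0.4
sq1 [608.5  50.8   2.7] 0.4
sq2 [527.2  75.4   3.4] 0.9
round [604.6 -95.9   8. ] 0.0
sq ((579.1378784179688, 101.6407470703125), (84.09326934814453, 83.6283187866211), 71.61625671386719)
clip axis [  45   19   99  147 5288] 161.56899393650045 [586.51364477 105.76633243]
brush top [[609.94778778 -91.65743654  99.        ]] screw [[573.19571717 107.6218093   37.        ]]
sq ((579.459716796875, 102.24083709716797), (82.93733215332031, 83.52915954589844), 71.45964050292969)
clip axis [ 141   72  105  143 5133] 162.47950805384903 [587.05481385 105.48532191]
brush top [[612.85033144 -91.65547266  99.        ]] screw [[573.24024538 109.30331274  37.        ]]
pos [ 0.5537 -0.0253  0.2464] head 14.2 tilt [-0.001   0.0012 -1.    ] F [-0.4 -0.2 -0.6] q [ 17.  18. -22. 102.   7.  62. -83.] t 3.17
shift [32.  80.9 46.4] az -1.322
```

In the tool's units: 212 mm / 800 = 0.265, 195 mm / 800 = 0.2438.

Call:
apply_moves:
  moves:
    - [0.05,0.0981,0.0375,0,0,0,91]
    - [0.05,0.0981,0.0375,0,0,0,91]
    - [0.05,0.0981,0.0375,0,0,0,91]
    - [0.05,0.0981,0.075,0,0,0,91]
    - [0.05,0.0981,0.125,0,0,0,91]
    - [0.05,0.0981,0.175,0,0,0,91]
    - [0.05,0.0981,0.2125,0,0,0,91]
    - [0.05,0.0981,0.2438,0,0,0,91]
    - [0.05,0.0981,0.265,0,0,0,91]
    - [0.05,0.0981,0.265,0,0,0,91]
    - [0.05,0.0981,0.265,0,0,0,91]

```text
time: 4.08
position: [0.6115, -0.0901, 0.0339]
eef_rot: [[0.969, 0.247, -0.002], [0.247, -0.969, -0.001], [-0.002, 0.0, -1.0]]
ft_force: [-0.0, 0.6, 0.9]
opening: 0.0908
grip_force: 0.0
```

```bash
python3 - <<'E'
from h import *
c=cam('wrist','w5');to(.6114,-.0917,.034)
E
```

```text
pos [ 0.6127 -0.0898  0.0352] head 14.4 tilt [ 3.e-04  8.e-04 -1.e+00] F [-0.2 -0.5 -0.1] q [ 17.  38. -16. 102.  15.  42. -82.] t 4.13
shift [-1.7  1.6  1.2] az None
```

View pics/w5.png

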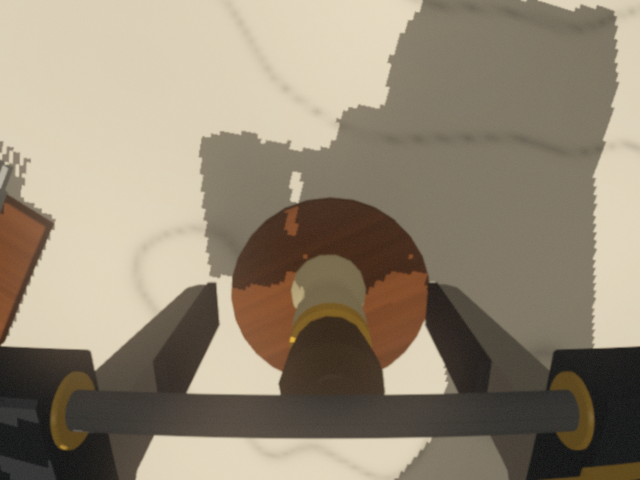

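The brush stands between the pads, about 2 mm to the right of the centre line (col 331 vs 322). Close on it.

In the tool's units: 2 mm / 800 = 0.0025.

Call:
apply_moves:
  moves:
    - [0,0.0025,0,0,0,0,50]
    - [0,0.0025,0,0,0,0,34]
    - [0,0.0025,0,0,0,0,20]
    - [0,0.0025,0,0,0,0,20]
    - [0,0.0025,0,0,0,0,20]
    - [0,0.0025,0,0,0,0,20]
    - [0,0.0025,0,0,0,0,20]
    - [0,0.0025,0,0,0,0,20]
  grip_force: 12

```text
time: 4.8
position: [0.613, -0.09, 0.0346]
eef_rot: [[0.968, 0.25, -0.0], [0.25, -0.968, -0.0], [-0.0, 0.0, -1.0]]
ft_force: [-0.4, -0.3, -0.6]
opening: 0.0396
grip_force: 0.0
```

```bash
python3 - <<'E'
from h import *
to(.456,.312,.13)
E
```

```text
pos [ 0.613  -0.09    0.0346] head 14.5 tilt [-1.e-04  0.e+00 -1.e+00] F [-0.4 -0.3 -0.6] q [ 17.  38. -16. 102.  15.  42. -82.] t 4.8
shift [ -51.4 -428.5  -95.4] az None
```

In the tool's units: -90 mm / 800 = -0.1125, -60 mm / 800 = -0.075.

Call:
apply_moves:
  moves:
    - [0,0,0,0,0,0,20]
    - [0,0,0,0,0,0,20]
    - [0,0,0,0,0,0,20]
    - [0,0,0,0,0,0,20]
    - [0,0,-0.0125,0,0,0,20]
    - [0,0,-0.0375,0,0,0,20]
    - [0,0,-0.075,0,0,0,20]
    - [0,0,-0.1125,0,0,0,20]

```text
time: 5.47
position: [0.6121, -0.0898, 0.1253]
eef_rot: [[0.968, 0.25, -0.002], [0.25, -0.968, 0.001], [-0.002, -0.001, -1.0]]
ft_force: [1.2, 0.9, -0.6]
opening: 0.0322
grip_force: 12.0
```

```bash
python3 - <<'E'
from h import *
to(.456,.312,.13)
E
```

```text
pos [ 0.6121 -0.0898  0.1253] head 14.5 tilt [-0.002  -0.0011 -1.    ] F [ 1.2  0.9 -0.6] q [ 19.  31. -18.  99.  12.  51. -80.] t 5.47
shift [ -50.5 -428.1   -4.2] az None
```

In the tool's units: -428 mm / 800 = -0.535, -100 mm / 800 = -0.125.

Call:
apply_moves:
  moves:
    - [-0.015,-0.125,0,0,0,0,20]
    - [-0.0625,-0.535,0,0,0,0,20]
    - [-0.0625,-0.535,0,0,0,0,20]
    - [-0.0625,-0.535,0,0,0,0,20]
    - [-0.0625,-0.535,0,0,0,0,20]
    - [-0.0625,-0.535,0,0,0,0,20]
    - [-0.0625,-0.535,0,0,0,0,20]
    - [-0.0625,-0.535,0,0,0,0,20]
    - [-0.0625,-0.535,0,0,0,0,20]
    - [-0.0625,-0.535,0,0,0,0,20]
    - [-0.0625,-0.535,0,0,0,0,20]
    - [-0.0625,-0.535,0,0,0,0,20]

```text
time: 6.47
position: [0.4546, 0.3172, 0.1255]
eef_rot: [[0.966, 0.258, -0.0], [0.258, -0.966, 0.003], [0.001, -0.003, -1.0]]
ft_force: [0.2, 0.5, -1.3]
opening: 0.0324
grip_force: 12.0
```

```bash
python3 - <<'E'
from h import *
to(.456,.312,.031)
E
```

```text
pos [0.4546 0.3172 0.1255] head 15.0 tilt [ 6.e-04 -3.e-03 -1.e+00] F [ 0.2  0.5 -1.3] q [ -19.   26.  -24.  108.   14.   48. -125.] t 6.47
shift [-0.1  5.7 94.5] az None
```

In the tool's units: 95 mm / 800 = 0.1188, 94.5 mm / 800 = 0.1181.

Call:
apply_moves:
  moves:
    - [0,0,0.0375,0,0,0,20]
    - [0,0,0.075,0,0,0,20]
    - [0,0,0.1,0,0,0,20]
    - [0,0,0.11,0,0,0,20]
    - [0,0,0.1138,0,0,0,20]
    - [0,0,0.1163,0,0,0,20]
    - [0,0,0.1175,0,0,0,20]
    - [0,0,0.1181,0,0,0,20]
    - [0,0,0.1188,0,0,0,20]
    - [0,0,0.1188,0,0,0,20]

```text
time: 7.3
position: [0.4582, 0.3121, 0.0305]
eef_rot: [[0.968, 0.25, 0.002], [0.25, -0.968, 0.001], [0.002, -0.0, -1.0]]
ft_force: [0.4, 0.2, 1.7]
opening: 0.0321
grip_force: 12.0
```

```bash
python3 - <<'E'
from h import *
to(.456,.312,.031)
c=cam('scene');p=proj(c,manip.observe()['position'])[0].astype(int);print(p)
x,y=max(p[0]-90,0),max(p[1]-100,0)
cv2.imwrite('pics/s1.png',cv2.resize(c['frame'][y:y+160,x:x+200,::-1],None,fx=3,fy=3))
E
```

```text
pos [0.4582 0.3121 0.0305] head 14.5 tilt [ 1.7e-03 -4.0e-04 -1.0e+00] F [0.4 0.2 1.7] q [ -22.   34.  -20.  111.   19.   38. -129.] t 7.3
shift [-2.2 -0.4 -0.5] az None
[464 311]
```

View pics/s1.png

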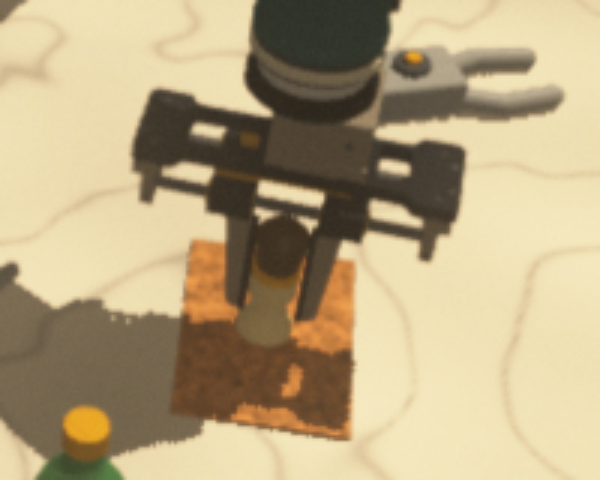

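The brush stands upright on the mat at about crop (270,330). Release it and rise.

In the tool's units: -150 mm / 800 = -0.1875, -120 mm / 800 = -0.15.

Call:
apply_moves:
  moves:
    - [0,0,0.0006,0,0,0,91]
    - [0,0,0,0,0,0,91]
    - [0,0,0,0,0,0,91]
    - [0,0,0,0,0,0,91]
    - [0,0,0,0,0,0,91]
    - [0,0,0,0,0,0,91]
    - [0,0,0,0,0,0,91]
    - [0,0,-0.05,0,0,0,91]
    - [0,0,-0.1,0,0,0,91]
    - [0,0,-0.15,0,0,0,91]
    - [0,0,-0.1875,0,0,0,91]
    - [0,0,-0.1875,0,0,0,91]

```text
time: 8.35
position: [0.4606, 0.3145, 0.1862]
eef_rot: [[0.968, 0.25, 0.01], [0.25, -0.968, 0.006], [0.011, -0.004, -1.0]]
ft_force: [0.7, 0.9, -0.3]
opening: 0.0909
grip_force: 0.0
```

```bash
python3 - <<'E'
from h import *
to(.446,-.318,.18,-18);to(.446,-.318,.18,-108)
E
```

```text
pos [0.4606 0.3145 0.1862] head 14.5 tilt [ 0.011  -0.0035 -0.9999] F [ 0.7  0.9 -0.3] q [ -17.   22.  -26.  106.   12.   54. -123.] t 8.35
shift [-172.3  608.8    2.1] az 0.567
pos [0.4606 0.3145 0.1862] head 14.5 tilt [ 0.011  -0.0035 -0.9999] F [ 0.7  0.9 -0.3] q [ -17.   22.  -26.  106.   12.   54. -123.] t 8.35
shift [-172.3  608.8    2.1] az 2.138
```

In the tool's units: 609 mm / 800 = 0.7613, -172 mm / 800 = -0.215, -1 rad / 6.2832 = -0.1592.

Call:
apply_moves:
  moves:
    - [-0.015,0.05,0,0,0,-0.0127,91]
    - [-0.215,0.7613,0.0025,0,0,-0.1592,91]
    - [-0.215,0.7613,0.0025,0,0,-0.1592,91]
    - [-0.215,0.7613,0.0025,0,0,-0.1592,91]
    - [-0.215,0.7613,0.0025,0,0,-0.1592,91]
    - [-0.215,0.7613,0.0025,0,0,-0.1592,91]
    - [-0.215,0.7613,0.0025,0,0,-0.1592,91]
    - [-0.215,0.7613,0.0025,0,0,-0.1592,91]
    - [-0.215,0.7613,0.0025,0,0,-0.1592,91]
    - [-0.215,0.7613,0.0025,0,0,-0.1592,91]
    - [-0.215,0.7613,0.0025,0,0,-0.1592,91]
    - [-0.215,0.7613,0.0025,0,0,-0.1592,91]

```text
time: 9.35
position: [0.4473, -0.1444, 0.178]
eef_rot: [[0.312, 0.95, -0.0], [0.95, -0.312, -0.0], [-0.0, -0.0, -1.0]]
ft_force: [0.6, 0.2, 0.6]
opening: 0.0909
grip_force: 0.0
```

```bash
python3 - <<'E'
from h import *
to(.446,-.35,.2,72)
E
```

```text
pos [ 0.4473 -0.1444  0.178 ] head 71.8 tilt [-2.e-04 -0.e+00 -1.e+00] F [0.6 0.2 0.6] q [ 35.  14. -24. 117.   8.  50. -12.] t 9.35
shift [-195.7   63.   -21.9] az -0.003
```

In the tool's units: -226 mm / 800 = -0.2825, 52 mm / 800 = 0.065.

Call:
apply_moves:
  moves:
    - [-0.2825,0.065,-0.0275,0,0,0,91]
    - [-0.2825,0.065,-0.0275,0,0,0,91]
    - [-0.2825,0.065,-0.0275,0,0,0,91]
    - [-0.2825,0.065,-0.0275,0,0,0,91]
    - [-0.2825,0.065,-0.0275,0,0,0,91]
    - [-0.2825,0.065,-0.0275,0,0,0,91]
    - [-0.2825,0.065,-0.0275,0,0,0,91]
    - [-0.2825,0.065,-0.0275,0,0,0,91]
    - [-0.2825,0.065,-0.0275,0,0,0,91]

```text
time: 10.1
position: [0.4267, -0.372, 0.1995]
eef_rot: [[0.312, 0.95, -0.001], [0.95, -0.312, 0.001], [0.001, -0.001, -1.0]]
ft_force: [-0.2, 0.2, -0.2]
opening: 0.0911
grip_force: 0.0
```

```bash
python3 - <<'E'
from h import *
c=cam('wrist','w6');np.save('T6.npy',c['camera_from_world']);to(.446,-.318,.2,72)
print(proj(c,[[.446,-.318,.083],[.446,-.318,.036]]))
E
```

```text
pos [ 0.427  -0.3716  0.1997] head 71.9 tilt [ 1.1e-03 -9.0e-04 -1.0e+00] F [ 0.6  0.2 -0.3] q [ 52.  21. -17. 104.   7.  56.  13.] t 10.15
shift [56.8  1.4 -0.2] az -0.002
[[323.85609777 151.2447729 ]
 [323.61249243 147.00136291]]
```

View pics/w6.png

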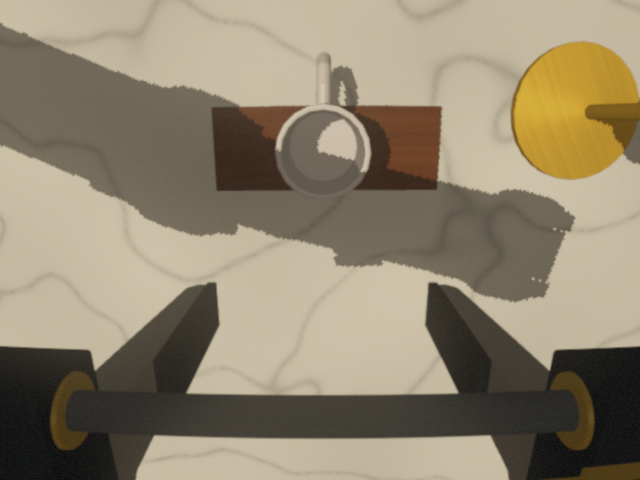

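View is well aligned: mug rim at (323,150), handle straight up in the image to (323,55). Go over the mug and down.

In the tool's units: 164 mm / 800 = 0.205, 150 mm / 800 = 0.1875.

Call:
apply_moves:
  moves:
    - [0.05,0.0013,0,0,0,0,91]
    - [0.0713,0.0013,0,0,0,0,91]
    - [0.0713,0.0013,0.0375,0,0,0,91]
    - [0.0713,0.0013,0.0875,0,0,0,91]
    - [0.0713,0.0013,0.125,0,0,0,91]
    - [0.0713,0.0013,0.1625,0,0,0,91]
    - [0.0713,0.0013,0.1875,0,0,0,91]
    - [0.0713,0.0013,0.2,0,0,0,91]
    - [0.0713,0.0013,0.205,0,0,0,91]
    - [0.0713,0.0013,0.205,0,0,0,91]
    - [0.0713,0.0013,0.205,0,0,0,91]

```text
time: 11.07
position: [0.4464, -0.3195, 0.0373]
eef_rot: [[0.312, 0.95, 0.002], [0.95, -0.312, -0.001], [-0.0, 0.002, -1.0]]
ft_force: [-0.2, -0.5, 0.4]
opening: 0.091
grip_force: 0.0
```

```bash
python3 - <<'E'
from h import *
to(.446,-.318,.036,72)
c=cam('wrist');c['camera_from_world']=np.load('T6.npy')
P=plane(c,[(213,107),(441,107),(437,189),(217,190)],.008)[:,:2]*1000;print(P.round(1).tolist(),P.mean(0),cv2.minAreaRect(P.astype(np.float32)))
E
```

```text
pos [ 0.4464 -0.3195  0.0373] head 71.8 tilt [-4.0e-04  1.8e-03 -1.0e+00] F [-0.2 -0.5  0.4] q [ 44.  33. -15. 112.  14.  37.   2.] t 11.07
shift [ 1.3 -0.9  1.3] az -0.003
[[369.5, -259.8], [547.7, -318.2], [527.2, -383.3], [347.4, -325.2]] [ 447.9545762  -321.62277875] ((447.929443359375, -321.40643310546875), (68.96954345703125, 188.99649047851562), 72.09327697753906)
```

Call:
apply_moves:
  moves:
    - [0,0,0,0,0,0,70]
    - [0,0,0,0,0,0,55]
    - [0,0,0,0,0,0,50]
    - [0,0,0,0,0,0,50]
    - [0,0,0,0,0,0,50]
    - [0,0,0,0,0,0,50]
    - [0,0,0,0,0,0,50]
    - [0,0,0,0,0,0,50]
    - [0,0,0,0,0,0,50]
    - [0,0,0,0,0,0,50]
  grip_force: 18

```text
time: 11.95
position: [0.4453, -0.3198, 0.0365]
eef_rot: [[0.313, 0.95, -0.0], [0.95, -0.313, -0.0], [-0.0, -0.0, -1.0]]
ft_force: [-2.6, 0.7, 6.3]
opening: 0.0624
grip_force: 18.0
```

```bash
python3 - <<'E'
from h import *
to(.446,-.318,.036,72)
E
```

```text
pos [ 0.4453 -0.3198  0.0365] head 71.8 tilt [-4.e-04 -1.e-04 -1.e+00] F [-2.6  0.7  6.3] q [ 44.  33. -15. 112.  14.  37.   2.] t 11.95
shift [1.9 0.1 0.5] az -0.004
```

In the tool's units: 105 mm / 800 = 0.1313, -95 mm / 800 = -0.1188.

Call:
apply_moves:
  moves:
    - [0,0,-0.0063,0,0,0,50]
    - [0,0,-0.025,0,0,0,50]
    - [0,0,-0.0563,0,0,0,50]
    - [0,0,-0.0938,0,0,0,50]
    - [0,0,-0.1188,0,0,0,50]
    - [0.0375,-0.0125,-0.1188,0,0,0,50]
    - [0.0813,-0.0263,-0.1188,0,0,0,50]
    - [0.1313,-0.0425,-0.1188,0,0,0,50]
    - [0.1313,-0.0425,-0.1188,0,0,0,50]

```text
time: 12.7
position: [0.4458, -0.2007, 0.1311]
eef_rot: [[0.303, 0.953, -0.001], [0.953, -0.303, 0.004], [0.004, -0.002, -1.0]]
ft_force: [-0.6, 0.6, -2.3]
opening: 0.0621
grip_force: 18.0
```

```bash
python3 - <<'E'
from h import *
c=cam('wrist','w7');to(.6046,-.0959,.131,72)
E
```

```text
pos [ 0.4461 -0.2045  0.1312] head 72.2 tilt [ 0.0014 -0.001  -1.    ] F [ 0.4 -0.9 -2.3] q [ 38.  20. -21. 117.  10.  45.  -6.] t 12.75
shift [151.9 117.8   0.3] az 0.004
```

View pics/w7.png

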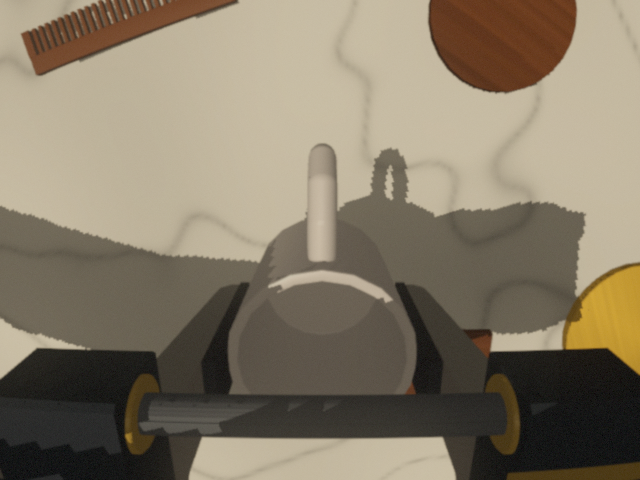

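The mug hangs upright in the pads: handle at (322,200), far rim edge about row 270. I'll check the fore-aft offset.

```bash
python3 - <<'E'
from h import *
c=cam('wrist');o=manip.observe();R=np.array(o['eef_rot']);p=np.array(o['position'])
for px in((322,269),(228,345),(417,345)):
    P=plane(c,[px],p[2]+.0465)[0];print(px,(R.T@(P-p)*1000).round(1))
P=plane(c,[(322,218)],p[2]-.028)[0];print('base far',(R.T@(P-p)*1000).round(1))
E
```

```text
(322, 269) [ 35.7  -0.8 -46.5]
(228, 345) [  9.1 -31.5 -46.5]
(417, 345) [  9.3  30.4 -46.5]
base far [34.8 -0.8 28. ]
```

In the tool's units: 149 mm / 800 = 0.1863, 140 mm / 800 = 0.175.

Call:
apply_moves:
  moves:
    - [0.0375,0.0288,0,0,0,0,50]
    - [0.075,0.0588,0,0,0,0,50]
    - [0.1125,0.0888,0,0,0,0,50]
    - [0.15,0.1188,0,0,0,0,50]
    - [0.175,0.1375,0,0,0,0,50]
    - [0.1863,0.1475,0,0,0,0,50]
    - [0.1863,0.1475,0.025,0,0,0,50]
    - [0.1863,0.1475,0.0563,0,0,0,50]
    - [0.1863,0.1475,0.0813,0,0,0,50]
    - [0.1863,0.1475,0.0975,0,0,0,50]
    - [0.1863,0.1475,0.1063,0,0,0,50]
    - [0.1863,0.1475,0.1088,0,0,0,50]

```text
time: 13.8
position: [0.6036, -0.1057, 0.0428]
eef_rot: [[0.314, 0.949, -0.002], [0.949, -0.314, -0.0], [-0.001, -0.002, -1.0]]
ft_force: [0.2, 0.1, -2.7]
opening: 0.0625
grip_force: 18.0
```

```bash
python3 - <<'E'
from h import *
to(.6037,-.0988,.0365,72)
E
```

```text
pos [ 0.6036 -0.1057  0.0428] head 71.7 tilt [-8.0e-04 -2.3e-03 -1.0e+00] F [ 0.2  0.1 -2.7] q [ 20.  37. -18. 102.  16.  43. -25.] t 13.8
shift [ 6.6 -2.1  6.3] az -0.005
```

In the tool's units: 6.5 mm / 800 = 0.0081, 5.8 mm / 800 = 0.0073.

Call:
apply_moves:
  moves:
    - [0.005,-0.0013,0,0,0,0,50]
    - [0.0081,-0.0025,0,0,0,0,50]
    - [0.0081,-0.0025,0.0025,0,0,0,50]
    - [0.0081,-0.0025,0.0044,0,0,0,50]
    - [0.0081,-0.0025,0.0056,0,0,0,50]
    - [0.0081,-0.0025,0.0065,0,0,0,50]
    - [0.0081,-0.0025,0.0073,0,0,0,50]
    - [0.0081,-0.0025,0.0073,0,0,0,50]

```text
time: 14.47
position: [0.6047, -0.0979, 0.0383]
eef_rot: [[0.313, 0.95, -0.0], [0.95, -0.313, -0.0], [-0.0, -0.0, -1.0]]
ft_force: [-0.9, -0.2, -1.9]
opening: 0.0621
grip_force: 18.0
```

```bash
python3 - <<'E'
from h import *
to(.6037,-.0988,.0365,72)
E
```

```text
pos [ 0.6047 -0.0979  0.0383] head 71.8 tilt [-1.e-04 -1.e-04 -1.e+00] F [-0.9 -0.2 -1.9] q [ 20.  38. -18. 103.  16.  42. -25.] t 14.47
shift [-1.2 -0.7  1.8] az -0.004
```

In the tool's units: 1.8 mm / 800 = 0.0023, 1.5 mm / 800 = 0.0019.

Call:
apply_moves:
  moves:
    - [-0.0013,-0.0006,0.0006,0,0,0,50]
    - [-0.0013,-0.0006,0.0013,0,0,0,50]
    - [-0.0013,-0.0006,0.0019,0,0,0,50]
    - [-0.0013,-0.0006,0.0023,0,0,0,50]
    - [-0.0013,-0.0006,0.0023,0,0,0,50]

```text
time: 14.88
position: [0.604, -0.0986, 0.0366]
eef_rot: [[0.313, 0.95, -0.0], [0.95, -0.313, -0.0], [-0.0, -0.0, -1.0]]
ft_force: [-0.7, -0.1, -2.3]
opening: 0.062
grip_force: 18.0
```

Not in contact yet, so I keep inching down.

In the tool's units: 1.2 mm / 800 = 0.0015, 0.9 mm / 800 = 0.0011.

Call:
apply_moves:
  moves:
    - [0,0,0.0004,0,0,0,50]
    - [0,0,0.0008,0,0,0,50]
    - [0,0,0.0011,0,0,0,50]
    - [0,0,0.0015,0,0,0,50]
    - [0,0,0.0015,0,0,0,50]

```text
time: 15.3
position: [0.604, -0.0986, 0.0366]
eef_rot: [[0.313, 0.95, -0.0], [0.95, -0.313, -0.0], [-0.0, 0.0, -1.0]]
ft_force: [-3.5, 0.1, 7.9]
opening: 0.0625
grip_force: 18.0
```

Contact at about 10 N. Release, rise and check.

In the tool's units: -190 mm / 800 = -0.2375, -160 mm / 800 = -0.2.

Call:
apply_moves:
  moves:
    - [0,0,-0.0006,0,0,0,91]
    - [0,0,-0.0006,0,0,0,91]
    - [0,0,-0.0006,0,0,0,91]
    - [0,0,-0.0006,0,0,0,91]
    - [0,0,-0.0006,0,0,0,91]
    - [0,0,-0.0006,0,0,0,91]
    - [0,0,-0.05,0,0,0,91]
    - [0,0,-0.1,0,0,0,91]
    - [0,0,-0.15,0,0,0,91]
    - [0,0,-0.2,0,0,0,91]
    - [-0.0625,0,-0.2375,0,0,0,91]
    - [-0.0625,0,-0.2375,0,0,0,91]

```text
time: 16.3
position: [0.5897, -0.1491, 0.2302]
eef_rot: [[0.314, 0.95, 0.007], [0.95, -0.314, -0.004], [-0.001, 0.007, -1.0]]
ft_force: [-0.2, -2.4, 0.3]
opening: 0.091
grip_force: 0.0
```

```bash
python3 - <<'E'
from h import *
c=cam('wrist','w8');np.save('T8.npy',c['camera_from_world'])
g=cv2.medianBlur(cv2.cvtColor(c['frame'],cv2.COLOR_RGB2GRAY),5)
q=proj(c,[[.6046,-.0959,.083],[.6046,-.0959,.008]]);print(q)
ci=cv2.HoughCircles(g[:290],cv2.HOUGH_GRADIENT,1,10,param1=80,param2=22,minRadius=25,maxRadius=75)
for k in ci[0][:6]:print(k,plane(c,[k[:2]],.083)[0].round(4),plane(c,[k[:2]],.008)[0].round(4))
to(.573,.11,.2,-18);to(.573,.11,.2,-18+90)
E
```

```text
[[316.4293436  150.79941353]
 [316.79310828 144.89098379]]
[316.5 144.5  54.4] [ 0.6061 -0.0916  0.083 ] [ 0.6045 -0.0955  0.008 ]
[311.5 154.5  43.6] [ 0.6003 -0.0973  0.083 ] [ 0.5973 -0.1025  0.008 ]
[306.5 139.5  44.1] [ 0.6003 -0.0859  0.083 ] [ 0.5973 -0.0884  0.008 ]
[347.5 150.5  33.8] [ 0.6263 -0.1028  0.083 ] [ 0.6294 -0.1094  0.008 ]
[329.5 147.5  50.8] [ 0.6144 -0.0966  0.083 ] [ 0.6148 -0.1017  0.008 ]
[321.5 156.5  44.1] [ 0.6068 -0.101   0.083 ] [ 0.6054 -0.1071  0.008 ]
pos [ 0.5888 -0.1525  0.2299] head 71.4 tilt [-0.0033  0.0071 -1.    ] F [-1.3 -1.9  1.2] q [ 28.  24. -21.  96.  10.  62. -15.] t 16.35
shift [243.9 -98.8  28.4] az 1.561
pos [ 0.5888 -0.1525  0.2299] head 71.4 tilt [-0.0033  0.0071 -1.    ] F [-1.3 -1.9  1.2] q [ 28.  24. -21.  96.  10.  62. -15.] t 16.35
shift [243.9 -98.8  28.4] az -0.01
```

View pics/w8.png

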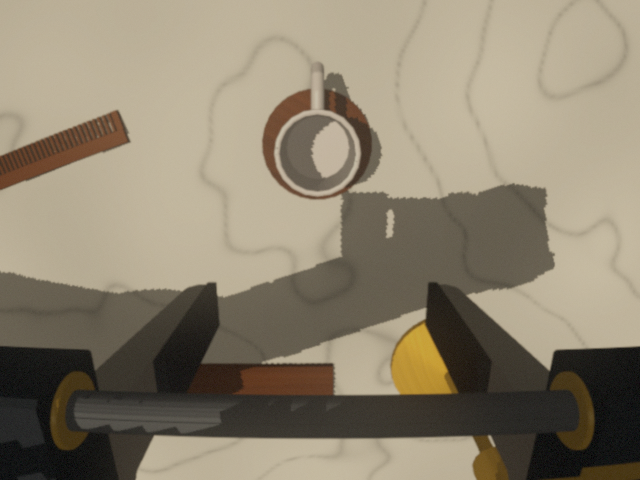

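The mug stands centred on the round board: rim centre (318,153), expected (316,151). The clipper comes next; I'll turn and view it.

In the tool's units: 244 mm / 800 = 0.305, -163 mm / 800 = -0.2038, 1.56 rad / 6.2832 = 0.2483.

Call:
apply_moves:
  moves:
    - [0.0375,-0.025,-0.0125,0,0,0.0191,91]
    - [0.305,-0.2038,-0.025,0,0,0.2483,91]
    - [0.305,-0.2038,-0.025,0,0,0.2483,91]
    - [0.305,-0.2038,-0.025,0,0,0.2483,91]
    - [0.305,-0.2038,-0.025,0,0,0.2483,91]
    - [0.305,-0.2038,-0.025,0,0,0.2483,91]
    - [0.305,-0.2038,-0.025,0,0,0.2483,91]
    - [0.305,-0.2038,-0.025,0,0,0.2483,91]
    - [0.305,-0.2038,-0.025,0,0,0.2483,91]
    - [0.305,-0.2038,-0.025,0,0,0.2483,91]
    - [0.305,-0.2038,-0.025,0,0,0.2483,91]
    - [0.305,-0.2038,-0.025,0,0,0.2483,91]

```text
time: 17.35
position: [0.5094, 0.1373, 0.2449]
eef_rot: [[0.978, -0.207, -0.001], [-0.207, -0.978, -0.0], [-0.001, 0.0, -1.0]]
ft_force: [-0.4, -0.2, 0.1]
opening: 0.0911
grip_force: 0.0
```

In the tool's units: 0.14 rad / 6.2832 = 0.0223.

Call:
apply_moves:
  moves:
    - [0,0,0,0,0,0.0159,91]
    - [0,0,0,0,0,0.0223,91]
    - [0,0,0,0,0,0.0223,91]

```text
time: 17.6
position: [0.5094, 0.137, 0.2449]
eef_rot: [[0.942, -0.337, -0.001], [-0.337, -0.942, -0.0], [-0.001, 0.0, -1.0]]
ft_force: [0.7, -0.2, 0.1]
opening: 0.0911
grip_force: 0.0
```

```bash
cat > clip.py <<'E'
from h import *
def clip(c,ctr,z0=.008):
    "clipper grey blob -> axis (at z0+.02), screw (at z0+.029) in mm/deg"
    f=c['frame'];g=cv2.cvtColor(f,cv2.COLOR_RGB2HSV);H,S,V=[g[:,:,i].astype(int) for i in range(3)]
    q=proj(c,[[*ctr,z0+.02]])[0].astype(int);k=np.zeros(H.shape,np.uint8);cv2.circle(k,(int(q[0]),int(q[1])),105,1,-1)
    m=((S<40)&(V>60)).astype(np.uint8)&k;m=cv2.morphologyEx(m,cv2.MORPH_OPEN,np.ones((5,5)))
    n,l,st,ce=cv2.connectedComponentsWithStats(m);i=1+st[1:,4].argmax();m=(l==i).astype(np.uint8)
    P=(plane(c,cv2.findNonZero(m).reshape(-1,2),z0+.012)[:,:2]*1000).astype(np.float32);r=cv2.minAreaRect(P);print('blob',st[i],'rect',r)
    s=((H>10)&(H<32)&(S>120)&(V>70)).astype(np.uint8)&cv2.dilate(m,np.ones((25,25)));n,l,st,ce=cv2.connectedComponentsWithStats(s)
    for i in range(1,n):
        if st[i,4]>20:print('screw',ce[i].round(1),st[i,4],(plane(c,[ce[i]],z0+.029)[0]*1000).round(1))
    return m
E
python3 - <<'E'
from clip import *
c=cam('wrist','w9');np.save('T9.npy',c['camera_from_world'])
m=clip(c,(.573,.11));to(.573,.11,.2,-18)
f=c['frame'].copy();ys,xs=np.nonzero(m);print(xs.min(),xs.max(),ys.min(),ys.max())
for y in range(ys.min(),ys.max()+1,8):
    x=xs[ys==y];print(y,x.min(),x.max(),len(x),end=' | ')
E
```

```text
blob [ 303   92   51  124 3047] rect ((551.0286865234375, 116.9210205078125), (46.508365631103516, 111.4436264038086), 71.34083557128906)
screw [300.2 138.6] 563 [573.9 134.3  37. ]
screw [353.6 138.4] 543 [558.5  90.5  37. ]
screw [326.7 130.4] 80 [572.7 110.3  37. ]
screw [327.7 162.6] 56 [546.3 118.7  37. ]
pos [0.5095 0.137  0.245 ] head -19.6 tilt [-6.e-04  3.e-04 -1.e+00] F [0.5 0.3 0.1] q [  -6.   14.  -15.  106.    4.   60. -132.] t 17.65
shift [68.9  4.2 45. ] az -0.027
303 353 92 215
92 324 343 12 | 100 312 340 29 | 108 308 342 33 | 116 308 344 36 | 124 308 345 29 | 132 308 345 26 | 140 309 345 37 | 148 309 345 37 | 156 309 345 37 | 164 309 347 17 | 172 305 349 18 | 180 303 353 19 | 188 304 353 18 | 196 306 352 13 | 204 307 352 17 | 212 308 350 14 |
```

```bash
python3 - <<'E'
from h import *
c=cam('wrist')
for a,b,z in[((325.8,112),(327.2,156),.03),((328,180),(329.3,208),.018)]:
    P=plane(c,[a,b],z);d=P[0]-P[1];print((P*1000).round(1).tolist(),np.degrees(np.arctan2(d[1],d[0])))
P=plane(c,[(326.7,130.4)],.037)[0];Q=plane(c,[(328.7,195)],.014)[0];d=P-Q;print(P,Q,np.degrees(np.arctan2(d[1],d[0])))
E
```

```text
[[587.7, 105.9, 30.0], [551.4, 117.4, 30.0]] -17.585382317982273
[[529.3, 124.2, 18.0], [503.7, 131.9, 18.0]] -16.72007955103825
[0.57278532 0.1103999  0.037     ] [0.51501545 0.12849181 0.014     ] -17.38910409826435
```

In the tool's units: 232 mm / 800 = 0.29, 110 mm / 800 = 0.1375, -0.037 rad / 6.2832 = -0.0059.

Call:
apply_moves:
  moves:
    - [0.0438,0.0025,0.0375,0,0,-0.0032,91]
    - [0.0863,0.0056,0.0875,0,0,-0.0059,91]
    - [0.0863,0.0056,0.1375,0,0,-0.0059,91]
    - [0.0863,0.0056,0.1875,0,0,-0.0059,91]
    - [0.0863,0.0056,0.225,0,0,-0.0059,80]
    - [0.0863,0.0056,0.2563,0,0,-0.0059,70]
    - [0.0863,0.0056,0.2725,0,0,-0.0059,70]
    - [0.0863,0.0056,0.2813,0,0,-0.0059,70]
    - [0.0863,0.0056,0.2875,0,0,-0.0059,70]
    - [0.0863,0.0056,0.29,0,0,-0.0059,70]
    - [0.0863,0.0056,0.29,0,0,-0.0059,70]

```text
time: 18.62
position: [0.5743, 0.1095, 0.0146]
eef_rot: [[0.954, -0.301, 0.002], [-0.301, -0.954, 0.0], [0.002, -0.001, -1.0]]
ft_force: [0.9, 0.2, 0.2]
opening: 0.07
grip_force: 0.0
```

```bash
python3 - <<'E'
from h import *
to(.5728,.1103,.0125,-17.5)
E
```

```text
pos [0.5743 0.1095 0.0146] head -17.5 tilt [ 0.0019 -0.0011 -1.    ] F [0.9 0.2 0.2] q [  -6.   37.  -11.  108.   11.   37. -131.] t 18.62
shift [-1.7 -0.3  2. ] az -0.0
```

In the tool's units: -1.5 mm / 800 = -0.0019.

Call:
apply_moves:
  moves:
    - [-0.0019,0,0.0019,0,0,0,60]
    - [-0.0019,0,0.0019,0,0,0,45]
    - [-0.0019,0,0.0019,0,0,0,30]
    - [-0.0019,0,0.0019,0,0,0,25]
    - [-0.0019,0,0.0019,0,0,0,25]
    - [-0.0019,0,0.0019,0,0,0,25]
    - [-0.0019,0,0.0019,0,0,0,25]
    - [-0.0019,0,0.0019,0,0,0,25]
    - [-0.0019,0,0.0019,0,0,0,25]
    - [-0.0019,0,0.0019,0,0,0,25]
  grip_force: 20

```text
time: 19.45
position: [0.5721, 0.1098, 0.0123]
eef_rot: [[0.954, -0.301, 0.001], [-0.301, -0.954, 0.0], [0.0, -0.0, -1.0]]
ft_force: [-0.8, 0.4, 4.9]
opening: 0.0358
grip_force: 20.0
```

```bash
python3 - <<'E'
from h import *
to(.448,-.3215,.1,-17.9)
E
```

```text
pos [0.5721 0.1098 0.0123] head -17.5 tilt [ 5.e-04 -2.e-04 -1.e+00] F [-0.8  0.4  4.9] q [  -6.   37.  -11.  108.   11.   36. -131.] t 19.45
shift [ 11.5 448.6 -87.8] az 0.007
```

In the tool's units: 245 mm / 800 = 0.3063, -140 mm / 800 = -0.175.

Call:
apply_moves:
  moves:
    - [0,0,-0.0063,0,0,0,25]
    - [0,0,-0.025,0,0,0,25]
    - [0,0,-0.0625,0,0,0,25]
    - [0,0,-0.1063,0,0,0,25]
    - [0,0,-0.15,0,0,0,25]
    - [-0.0063,0.0125,-0.175,0,0,0,25]
    - [-0.025,0.0625,-0.175,0,0,0,25]
    - [-0.0188,0.1063,-0.175,0,0,0,25]
    - [-0.0125,0.1563,-0.175,0,0,0,25]
    - [-0.0063,0.2063,-0.175,0,0,0,25]
    - [0,0.2563,-0.175,0,0,0,25]
    - [0.0063,0.3063,-0.175,0,0,0,25]

```text
time: 20.45
position: [0.5014, -0.1271, 0.1516]
eef_rot: [[0.954, -0.301, -0.001], [-0.301, -0.954, 0.0], [-0.001, 0.0, -1.0]]
ft_force: [0.4, -0.6, -1.8]
opening: 0.0355
grip_force: 20.0
```

```bash
python3 - <<'E'
from h import *
to(.448,-.3215,.15,-17.9)
E
```

```text
pos [ 0.5014 -0.1271  0.1516] head -17.5 tilt [-1.2e-03  2.0e-04 -1.0e+00] F [ 0.4 -0.6 -1.8] q [  19.   19.  -10.  113.    4.   48. -101.] t 20.45
shift [  7.6 201.4   1.6] az 0.007
```

In the tool's units: 201.5 mm / 800 = 0.2519, 9.5 mm / 800 = 0.0119, 0.007 rad / 6.2832 = 0.0011.

Call:
apply_moves:
  moves:
    - [0.0025,0.05,0,0,0,0,25]
    - [0.005,0.1,0,0,0,0,25]
    - [0.0075,0.15,0,0,0,0,25]
    - [0.01,0.1938,0,0,0,0,25]
    - [0.0119,0.2313,0,0,0,0.0011,25]
    - [0.0119,0.2519,0.0125,0,0,0.0011,25]
    - [0.0119,0.2519,0.05,0,0,0.0011,25]
    - [0.0119,0.2519,0.0938,0,0,0.0011,25]
    - [0.0119,0.2519,0.125,0,0,0.0011,25]
    - [0.0119,0.2519,0.1475,0,0,0.0011,25]
    - [0.0119,0.2519,0.1563,0,0,0.0011,25]
    - [0.0119,0.2519,0.1563,0,0,0.0011,25]

```text
time: 21.45
position: [0.4496, -0.3195, 0.0248]
eef_rot: [[0.951, -0.308, -0.004], [-0.308, -0.951, 0.003], [-0.005, -0.001, -1.0]]
ft_force: [-0.0, -0.0, -1.8]
opening: 0.0355
grip_force: 20.0
```

```bash
python3 - <<'E'
from h import *
to(.4499,-.3221,.0128,-17.9)
E
```

```text
pos [ 0.4496 -0.3195  0.0248] head -17.9 tilt [-0.0046 -0.0012 -1.    ] F [-0.  -0.  -1.8] q [ 35.  33.  -4. 112.   4.  35. -79.] t 21.45
shift [ 1.2  2.4 12. ] az -0.0
```

In the tool's units: 12 mm / 800 = 0.015, 11.5 mm / 800 = 0.0144.

Call:
apply_moves:
  moves:
    - [0.0013,0.0025,0.005,0,0,0,25]
    - [0.0013,0.0025,0.0088,0,0,0,25]
    - [0.0013,0.0025,0.0113,0,0,0,25]
    - [0.0013,0.0025,0.0131,0,0,0,25]
    - [0.0013,0.0025,0.0144,0,0,0,25]
    - [0.0013,0.0025,0.015,0,0,0,25]
    - [0.0013,0.0025,0.015,0,0,0,25]

```text
time: 22.03
position: [0.4517, -0.3227, 0.0151]
eef_rot: [[0.951, -0.308, 0.0], [-0.308, -0.951, -0.0], [0.0, 0.0, -1.0]]
ft_force: [0.2, 0.3, -2.7]
opening: 0.0362
grip_force: 20.0
```

```bash
python3 - <<'E'
from h import *
to(.4499,-.3221,.0128,-17.9)
E
```

```text
pos [ 0.4517 -0.3227  0.0151] head -17.9 tilt [ 3.e-04  1.e-04 -1.e+00] F [ 0.2  0.3 -2.7] q [ 35.  34.  -4. 112.   4.  34. -79.] t 22.03
shift [-1.9 -0.1  2.3] az -0.0
```

In the tool's units: 2.8 mm / 800 = 0.0035, 2.4 mm / 800 = 0.003.

Call:
apply_moves:
  moves:
    - [-0.0025,0,0.001,0,0,0,25]
    - [-0.0025,0,0.0018,0,0,0,25]
    - [-0.0025,0,0.0025,0,0,0,25]
    - [-0.0025,0,0.003,0,0,0,25]
    - [-0.0025,0,0.0035,0,0,0,25]
    - [-0.0025,0,0.0035,0,0,0,25]

```text
time: 22.53
position: [0.4497, -0.3221, 0.0123]
eef_rot: [[0.951, -0.308, -0.0], [-0.308, -0.951, -0.0], [-0.0, 0.0, -1.0]]
ft_force: [-1.3, 0.4, -0.9]
opening: 0.0355
grip_force: 20.0
```

In the tool's units: -200 mm / 800 = -0.25, -160 mm / 800 = -0.2.

Call:
apply_moves:
  moves:
    - [0,0,0.0005,0,0,0,25]
    - [0,0,0.0005,0,0,0,75]
    - [0,0,0,0,0,0,75]
    - [0,0,0,0,0,0,75]
    - [0,0,0,0,0,0,75]
    - [0,0,0,0,0,0,75]
    - [0,0,0,0,0,0,75]
    - [0,0,-0.05,0,0,0,75]
    - [0,0,-0.1,0,0,0,91]
    - [0,0,-0.15,0,0,0,91]
    - [-0.0375,0,-0.2,0,0,0,91]
    - [-0.0813,0,-0.25,0,0,0,91]

```text
time: 23.53
position: [0.4008, -0.306, 0.1991]
eef_rot: [[0.952, -0.307, 0.002], [-0.307, -0.952, -0.001], [0.002, 0.0, -1.0]]
ft_force: [-0.7, -0.4, -0.2]
opening: 0.0908
grip_force: 0.0
```

In the tool's units: -4 mm / 800 = -0.005.

Call:
apply_moves:
  moves:
    - [-0.005,0,0,0,0,0,91]
    - [-0.005,0,0,0,0,0,91]

```text
time: 23.7
position: [0.3959, -0.3054, 0.199]
eef_rot: [[0.951, -0.309, 0.003], [-0.309, -0.951, -0.003], [0.004, 0.002, -1.0]]
ft_force: [-0.8, 1.2, -0.6]
opening: 0.0909
grip_force: 0.0
```

```bash
python3 - <<'E'
from clip import *
c=cam('wrist','w10');m=clip(c,(.45,-.322));to(.458,.312,.2,14)
ys,xs=np.nonzero(m)
for y in range(ys.min(),ys.max()+1,12):
    x=xs[ys==y];print(y,x.min(),x.max(),end=' | ')
print(proj(c,[[.448,-.3215,.008],[.448,-.3215,.037]]))
E
```

```text
blob [ 291   76   60   75 2952] rect ((475.6253356933594, -329.7946472167969), (46.11487579345703, 57.31448745727539), 71.1628189086914)
screw [286.5  78.5] 46 [ 507.  -313.8   37. ]
screw [320.7 148.2] 82 [ 450.3 -322.    37. ]
pos [ 0.3962 -0.305   0.1976] head -18.0 tilt [ 1.6e-03  6.0e-04 -1.0e+00] F [ 0.9 -0.8 -0.6] q [ 38.  14.  -5. 113.   2.  53. -76.] t 23.75
shift [-131.5 -606.    -3. ] az -0.558
76 292 349 | 88 292 349 | 100 292 349 | 112 299 341 | 124 300 341 | 136 303 332 | 148 334 342 | [[320.99391568 149.03680837]
 [320.96773743 151.36580921]]
```

In the tool's units: -572 mm / 800 = -0.715, -187 mm / 800 = -0.2338, -0.56 rad / 6.2832 = -0.0891.

Call:
apply_moves:
  moves:
    - [-0.0125,-0.0375,0,0,0,-0.008,91]
    - [-0.2338,-0.715,-0.0125,0,0,-0.0891,91]
    - [-0.2338,-0.715,-0.0125,0,0,-0.0891,91]
    - [-0.2338,-0.715,-0.0125,0,0,-0.0891,91]
    - [-0.2338,-0.715,-0.0125,0,0,-0.0891,91]
    - [-0.2338,-0.715,-0.0125,0,0,-0.0891,91]
    - [-0.2338,-0.715,-0.0125,0,0,-0.0891,91]
    - [-0.2338,-0.715,-0.0125,0,0,-0.0891,91]
    - [-0.2338,-0.715,-0.0125,0,0,-0.0891,91]
    - [-0.2338,-0.715,-0.0125,0,0,-0.0891,91]
    - [-0.2338,-0.715,-0.0125,0,0,-0.0891,91]
    - [-0.2338,-0.715,-0.0125,0,0,-0.0891,91]

```text
time: 24.75
position: [0.3941, 0.1876, 0.2038]
eef_rot: [[0.97, 0.245, -0.003], [0.245, -0.97, 0.001], [-0.002, -0.001, -1.0]]
ft_force: [1.5, 0.0, -0.3]
opening: 0.0907
grip_force: 0.0
```

```bash
python3 - <<'E'
from h import *
to(.395,.297,.21,14.5)
E
```

```text
pos [0.3941 0.1876 0.2038] head 14.2 tilt [-0.0023 -0.0013 -1.    ] F [ 1.5  0.  -0.3] q [   2.   10.  -34.  119.    7.   53. -112.] t 24.75
shift [  27.7 -105.8   -6.1] az -0.005
```

In the tool's units: -106 mm / 800 = -0.1325, 28 mm / 800 = 0.035.

Call:
apply_moves:
  moves:
    - [0.035,-0.1325,-0.0075,0,0,0,91]
    - [0.035,-0.1325,-0.0075,0,0,0,91]
    - [0.035,-0.1325,-0.0075,0,0,0,91]
    - [0.035,-0.1325,-0.0075,0,0,0,91]
    - [0.035,-0.1325,-0.0075,0,0,0,91]

```text
time: 25.17
position: [0.3949, 0.2965, 0.2092]
eef_rot: [[0.969, 0.248, -0.004], [0.248, -0.969, 0.0], [-0.004, -0.001, -1.0]]
ft_force: [1.0, -0.5, 0.3]
opening: 0.0914
grip_force: 0.0
```

```bash
cat > br.py <<'E'
from h import *
def brush(c,ctr,z0):
    f=c['frame'];g=cv2.cvtColor(f,cv2.COLOR_RGB2HSV);H,S,V=[g[:,:,i].astype(int) for i in range(3)]
    q=proj(c,[[*ctr,z0+.091],[*ctr,z0]]);print('expect top/foot',q.round(0).tolist())
    k=np.zeros(H.shape,np.uint8);cv2.circle(k,(int(q[0][0]),int(q[0][1])),50,1,-1)
    for T in(45,60,75):
        m=(V<T).astype(np.uint8)&k;m=cv2.morphologyEx(m,cv2.MORPH_OPEN,np.ones((7,7)));n,l,st,ce=cv2.connectedComponentsWithStats(m)
        for i in range(1,n):
            if st[i,4]>150:print(T,ce[i].round(1),st[i],(plane(c,[ce[i]],z0+.085)[0]*1000).round(1))
E
python3 - <<'E'
from br import *
c=cam('wrist','w11');brush(c,(.458,.312),.004);to(.458,.312,.031,14.5)
E
```

```text
expect top/foot [[323.0, 139.0], [323.0, 134.0]]
60 [317.6 143.4] [304 121  27  46 939] [454.  314.9  89. ]
60 [343.3 142.5] [337 127  14  32 352] [458.8 298.4  89. ]
75 [326.2 142.8] [ 304  120   49   49 1632] [455.8 309.4  89. ]
pos [0.3953 0.2948 0.2093] head 14.2 tilt [-3.9e-03 -1.0e-04 -1.0e+00] F [ 0.2 -0.1 -0.2] q [  -9.   16.  -37.  112.   12.   56. -127.] t 25.22
shift [ 65.7  -1.2 178. ] az -0.005
```

In the tool's units: 178 mm / 800 = 0.2225, 176 mm / 800 = 0.22.

Call:
apply_moves:
  moves:
    - [0.0438,0,0,0,0,0,91]
    - [0.08,0,0,0,0,0,91]
    - [0.08,0,0.025,0,0,0,91]
    - [0.08,0,0.0688,0,0,0,91]
    - [0.08,0,0.1125,0,0,0,91]
    - [0.08,0,0.1563,0,0,0,91]
    - [0.08,0,0.1875,0,0,0,85]
    - [0.08,0,0.21,0,0,0,75]
    - [0.08,0,0.22,0,0,0,65]
    - [0.08,0,0.2225,0,0,0,60]
    - [0.08,0,0.2225,0,0,0,55]
    - [0.08,0,0.2225,0,0,0,50]
  grip_force: 12

```text
time: 26.22
position: [0.4589, 0.3104, 0.0341]
eef_rot: [[0.97, 0.244, 0.001], [0.244, -0.97, 0.001], [0.002, -0.0, -1.0]]
ft_force: [-0.8, -0.3, 0.6]
opening: 0.0539
grip_force: 0.0
```

Call:
apply_moves:
  moves:
    - [0,0,0,0,0,0,40]
    - [0,0,0,0,0,0,20]
    - [0,0,0,0,0,0,20]
    - [0,0,0,0,0,0,20]
    - [0,0,0,0,0,0,20]
    - [0,0,0,0,0,0,20]
    - [0,0,0,0,0,0,20]

```text
time: 26.8
position: [0.4587, 0.3105, 0.0339]
eef_rot: [[0.97, 0.244, 0.001], [0.244, -0.97, 0.0], [0.001, 0.0, -1.0]]
ft_force: [0.1, -2.3, 5.8]
opening: 0.0322
grip_force: 12.0
```

```bash
python3 - <<'E'
from h import *
to(.5793,.102,.14,14.5)
c=cam('wrist');f=c['frame'];cv2.imwrite('pics/w12.png',f[:,:,::-1]);g=cv2.cvtColor(f,cv2.COLOR_RGB2HSV)
# brass ring & bone columns
H,S,V=[g[:,:,i].astype(int) for i in range(3)]
for y in(270,285,300,310,320,340,360):print(y,[tuple(g[y,x]) for x in (270,290,310,322,335,350,370)])
E
```

```text
pos [0.4587 0.3105 0.0339] head 14.2 tilt [ 1.4e-03  1.0e-04 -1.0e+00] F [ 0.1 -2.3  5.8] q [ -16.   36.  -28.  111.   25.   40. -135.] t 26.8
shift [  66.1  231.7 -106. ] az -0.006
270 [(np.uint8(16), np.uint8(133), np.uint8(207)), (np.uint8(15), np.uint8(139), np.uint8(110)), (np.uint8(20), np.uint8(91), np.uint8(121)), (np.uint8(20), np.uint8(89), np.uint8(121)), (np.uint8(20), np.uint8(94), np.uint8(119)), (np.uint8(21), np.uint8(91), np.uint8(118)), (np.uint8(15), np.uint8(143), np.uint8(105))]
285 [(np.uint8(14), np.uint8(103), np.uint8(111)), (np.uint8(20), np.uint8(91), np.uint8(120)), (np.uint8(20), np.uint8(91), np.uint8(115)), (np.uint8(22), np.uint8(96), np.uint8(114)), (np.uint8(21), np.uint8(88), np.uint8(113)), (np.uint8(20), np.uint8(92), np.uint8(119)), (np.uint8(16), np.uint8(89), np.uint8(80))]
300 [(np.uint8(16), np.uint8(84), np.uint8(70)), (np.uint8(21), np.uint8(83), np.uint8(179)), (np.uint8(22), np.uint8(90), np.uint8(113)), (np.uint8(20), np.uint8(93), np.uint8(113)), (np.uint8(20), np.uint8(98), np.uint8(112)), (np.uint8(20), np.uint8(91), np.uint8(112)), (
[... 618 characters left out ...]
180), np.uint8(122)), (np.uint8(16), np.uint8(85), np.uint8(39))]
340 [(np.uint8(12), np.uint8(87), np.uint8(44)), (np.uint8(18), np.uint8(141), np.uint8(49)), (np.uint8(15), np.uint8(125), np.uint8(53)), (np.uint8(15), np.uint8(123), np.uint8(54)), (np.uint8(15), np.uint8(118), np.uint8(52)), (np.uint8(17), np.uint8(122), np.uint8(48)), (np.uint8(10), np.uint8(44), np.uint8(35))]
360 [(np.uint8(0), np.uint8(55), np.uint8(37)), (np.uint8(15), np.uint8(113), np.uint8(54)), (np.uint8(14), np.uint8(118), np.uint8(54)), (np.uint8(14), np.uint8(106), np.uint8(58)), (np.uint8(17), np.uint8(130), np.uint8(51)), (np.uint8(15), np.uint8(121), np.uint8(55)), (np.uint8(12), np.uint8(39), np.uint8(33))]
```

```bash
python3 - <<'E'
from h import *
c=cam('wrist');f=c['frame'];g=cv2.cvtColor(f,cv2.COLOR_RGB2HSV);o=manip.observe();R=np.array(o['eef_rot']);p=np.array(o['position'])
print([(y,*map(int,g[y,322])) for y in range(236,272,2)])
for y in range(244,272,4):
    print(y,(R.T@(plane(c,[(322,y)],.006)[0]-p)*1000).round(1)[0]-18,end=' ')
# ring front at row ~306 (z~.004+.056)
print('ring',[(y,(R.T@(plane(c,[(322,y)],.060)[0]-p)*1000).round(1)[0]-15) for y in(302,306,310,314)],[(y,*map(int,g[y,322])) for y in range(300,320,2)])
E
```

```text
[(236, 15, 140, 115), (238, 14, 145, 120), (240, 15, 142, 122), (242, 15, 147, 120), (244, 15, 142, 120), (246, 14, 145, 120), (248, 15, 145, 118), (250, 15, 149, 111), (252, 15, 147, 104), (254, 14, 136, 101), (256, 19, 103, 111), (258, 20, 92, 119), (260, 20, 88, 122), (262, 19, 89, 121), (264, 19, 90, 124), (266, 21, 89, 120), (268, 21, 89, 121), (270, 20, 91, 120)]
244 1.3000000000000007 248 -0.6999999999999993 252 -2.6999999999999993 256 -4.800000000000001 260 -6.800000000000001 264 -8.9 268 -11.0 ring [(302, np.float64(-2.0)), (306, np.float64(-3.5999999999999996)), (310, np.float64(-5.199999999999999)), (314, np.float64(-6.9))] [(300, 21, 97, 113), (302, 18, 139, 114), (304, 20, 181, 114), (306, 19, 182, 112), (308, 20, 179, 118), (310, 19, 188, 125), (312, 20, 187, 123), (314, 19, 175, 109), (316, 17, 125, 63), (318, 15, 115, 53)]
```

In the tool's units: 231.5 mm / 800 = 0.2894, 175 mm / 800 = 0.2188.

Call:
apply_moves:
  moves:
    - [0,0,-0.01,0,0,0,20]
    - [0,0,-0.0375,0,0,0,20]
    - [0,0,-0.075,0,0,0,20]
    - [0,0,-0.1125,0,0,0,20]
    - [0.0125,0.0438,-0.125,0,0,0,20]
    - [0.025,0.0875,-0.125,0,0,0,20]
    - [0.0388,0.1313,-0.125,0,0,0,20]
    - [0.0525,0.175,-0.125,0,0,0,20]
    - [0.065,0.2188,-0.125,0,0,0,20]
    - [0.0775,0.26,-0.125,0,0,0,20]
    - [0.0869,0.2894,-0.125,0,0,0,20]
    - [0.0869,0.2894,-0.125,0,0,0,20]

```text
time: 27.9
position: [0.5847, 0.0959, 0.1327]
eef_rot: [[0.972, 0.236, 0.001], [0.236, -0.972, -0.003], [-0.0, 0.003, -1.0]]
ft_force: [-0.1, -0.6, -0.8]
opening: 0.0321
grip_force: 12.0
```

In the tool's units: 88 mm / 800 = 0.11, 84 mm / 800 = 0.105.

Call:
apply_moves:
  moves:
    - [0,0,0.025,0,0,0,20]
    - [0,0,0.0625,0,0,0,20]
    - [0,0,0.09,0,0,0,20]
    - [0,0,0.105,0,0,0,20]
    - [0,0,0.11,0,0,0,20]
    - [0,0,0.11,0,0,0,20]
    - [0,0,0.11,0,0,0,20]

```text
time: 28.48
position: [0.5827, 0.1035, 0.0461]
eef_rot: [[0.97, 0.245, 0.001], [0.245, -0.97, 0.001], [0.001, -0.0, -1.0]]
ft_force: [0.2, -0.1, -1.2]
opening: 0.0324
grip_force: 12.0
```

```bash
python3 - <<'E'
from h import *
to(.5827,.1028,.0379,14.5)
E
```

```text
pos [0.5827 0.1035 0.0461] head 14.2 tilt [ 1.4e-03 -2.0e-04 -1.0e+00] F [ 0.2 -0.1 -1.2] q [   7.   37.  -26.  105.   23.   43. -108.] t 28.48
shift [-0.2  0.7  8.2] az -0.006
```

In the tool's units: 8.4 mm / 800 = 0.0105, 8 mm / 800 = 0.01.

Call:
apply_moves:
  moves:
    - [0,0.0009,0.0038,0,0,0,20]
    - [0,0.0009,0.0063,0,0,0,20]
    - [0,0.0009,0.0081,0,0,0,20]
    - [0,0.0009,0.0094,0,0,0,20]
    - [0,0.0009,0.01,0,0,0,20]
    - [0,0.0009,0.0105,0,0,0,20]
    - [0,0.0009,0.0105,0,0,0,20]

```text
time: 29.07
position: [0.5832, 0.1023, 0.038]
eef_rot: [[0.97, 0.244, 0.002], [0.244, -0.97, -0.0], [0.002, 0.001, -1.0]]
ft_force: [-0.9, -0.2, 6.3]
opening: 0.0322
grip_force: 12.0
```

```bash
python3 - <<'E'
from h import *
to(.5827,.1028,.0379,14.5)
c=cam('wrist');f=c['frame'];g=cv2.cvtColor(f,cv2.COLOR_RGB2HSV);print([(y,*map(int,g[y,322])) for y in range(244,270,2)])
E
```

```text
pos [0.5832 0.1023 0.038 ] head 14.2 tilt [ 2.e-03  6.e-04 -1.e+00] F [-0.9 -0.2  6.3] q [   6.   38.  -26.  105.   23.   42. -108.] t 29.07
shift [-0.4 -0.6  0.1] az -0.006
[(244, 10, 135, 66), (246, 11, 133, 65), (248, 12, 135, 68), (250, 13, 158, 66), (252, 13, 137, 65), (254, 10, 145, 65), (256, 15, 124, 80), (258, 20, 92, 114), (260, 21, 89, 121), (262, 20, 90, 122), (264, 21, 89, 121), (266, 21, 87, 123), (268, 20, 86, 125)]
```

Contact at about 7 N with the grasp unchanged. Release, rise and check.

In the tool's units: -155 mm / 800 = -0.1938, -120 mm / 800 = -0.15.

Call:
apply_moves:
  moves:
    - [0,0,-0.0004,0,0,0,91]
    - [0,0,-0.0004,0,0,0,91]
    - [0,0,-0.0004,0,0,0,91]
    - [0,0,-0.0004,0,0,0,91]
    - [0,0,-0.0004,0,0,0,91]
    - [0,0,-0.0004,0,0,0,91]
    - [0,0,-0.0004,0,0,0,91]
    - [0,0,-0.0004,0,0,0,91]
    - [0,0,-0.05,0,0,0,91]
    - [0,0,-0.1,0,0,0,91]
    - [0,0,-0.15,0,0,0,91]
    - [0,0,-0.1938,0,0,0,91]

```text
time: 30.12
position: [0.5823, 0.1025, 0.1941]
eef_rot: [[0.97, 0.245, 0.001], [0.245, -0.97, 0.0], [0.001, -0.0, -1.0]]
ft_force: [0.8, 0.6, 0.6]
opening: 0.0914
grip_force: 0.0
```

In the tool's units: -80 mm / 800 = -0.1, -70 mm / 800 = -0.0875.

Call:
apply_moves:
  moves:
    - [-0.05,0,-0.025,0,0,0,91]
    - [-0.0813,0.0375,-0.05,0,0,0,91]
    - [-0.1,0.0375,-0.0875,0,0,0,91]
    - [-0.1,0.0375,-0.0875,0,0,0,91]
    - [-0.1,0.0375,-0.0875,0,0,0,91]

```text
time: 30.53
position: [0.5125, 0.0529, 0.2638]
eef_rot: [[0.97, 0.243, 0.004], [0.243, -0.97, -0.001], [0.004, 0.002, -1.0]]
ft_force: [0.3, -0.0, -0.3]
opening: 0.0909
grip_force: 0.0
```

```bash
python3 - <<'E'
from br import *
c=cam('wrist','w13');to(.5,.1,.2)
brush(c,(.5793,.102),.008)
f=c['frame'];g=cv2.cvtColor(f,cv2.COLOR_RGB2HSV);H,S,V=[g[:,:,i].astype(int) for i in range(3)]
q=proj(c,[.5793,.102,.008])[0].astype(int);k=np.zeros(H.shape,np.uint8);cv2.circle(k,(int(q[0]),int(q[1])),70,1,-1)
m=(((H<18)|(H>165))&(S>95)).astype(np.uint8)&k;m=cv2.morphologyEx(m,cv2.MORPH_OPEN,np.ones((5,5)))
P=(plane(c,cv2.findNonZero(m).reshape(-1,2),.008)[:,:2]*1000).astype(np.float32);print('sq',cv2.minAreaRect(P))
for d in[(0,0)]:
    x,y=q;cv2.imwrite('pics/fin.png',np.hstack([cv2.resize(f[max(y-100,0):max(y-100,0)+200,x-100:x+100,::-1],(480,480),interpolation=cv2.INTER_CUBIC)]))
s=cam('scene')['frame'][140:420,160:520,::-1]
a=cv2.imread('pics/fin.png');b=cv2.resize(s,(800,600));b[:250,:250]=cv2.resize(a,(250,250));cv2.imwrite('pics/final.png',b)
E
```

```text
pos [0.5121 0.0533 0.2624] head 14.1 tilt [ 0.0016  0.001  -1.    ] F [-0.4 -0.2 -0.4] q [ 20.  14. -34. 106.   9.  62. -94.] t 30.58
shift [ -0.5 -48.3  62.3] az None
expect top/foot [[280.0, 122.0], [289.0, 122.0]]
75 [307.6 114.1] [ 285   86   45   57 1752] [590.1  83.5  93. ]
sq ((579.5650024414062, 102.5440444946289), (82.57611083984375, 82.94920349121094), 71.37850952148438)
```

View pics/final.png

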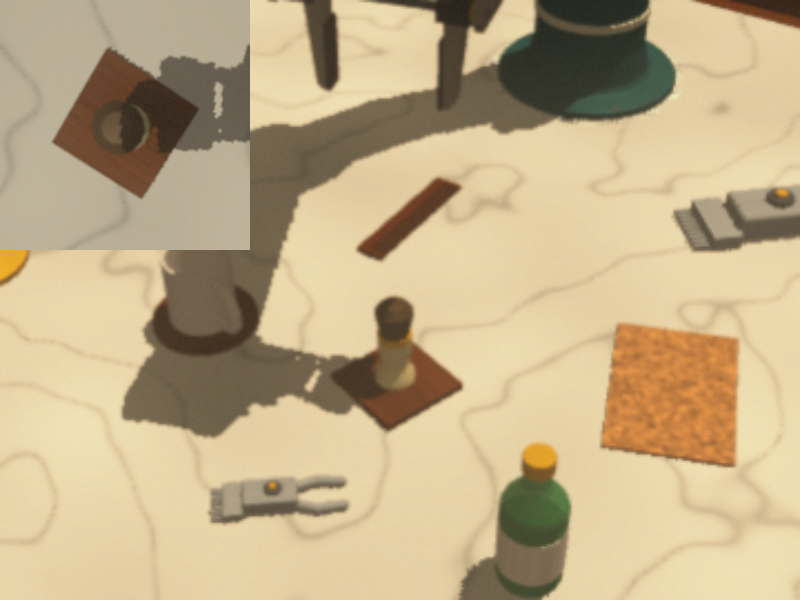

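The final view shows the brush upright in the middle of the square board (measured head about (281,124), expected (280,122)). The mug stands on the round board and the mat is empty. The comb and bottle look unmoved.

```bash
python3 -c "
from station import manip
print(manip.hand_in())"
```

```text
the job is handed in; nothing more can be done
None
```

I handed the job in at about 31 s of the 128 s: the mug stands on the round board, the brush on the square board and the middle-sized clipper lies along the oblong board, each measured within about 3 mm of centre; the hand-in gave no verdict.

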